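# Square the calibration plates and load them under the hold-down bar

## Task

Load the reader's carrier with the calibration plates lying about, one at a time from the widest to the narrowest: slide each into the corner of the squaring board until it lies square against both the far and the right-hand stops, let go, then take it afresh and lay it flat in the carrier pocket of its own width. When all the plates that are here are loaded, turn the long hold-down bar end for end and lay it down in the carrier's two forks, over the plates, with its T-head outside the fork at the carrier's shelf end. Do not strike the microscope with the bar, and leave the three bottles near the work and the round counter where they stand.

Things in the scene. Friction and masses are not known exactly. Their poses are not given: they have to be found in the camera images.
- plate_wide: The widest calibration plate: flat steel, 32 mm wide (its x) by 44 mm long (its y) by 6 mm thick, the same either way round. Origin: centre of the underside; z up. May be absent. Starts flat on the worktop.
- plate_mid: The middle calibration plate: flat steel, 24 mm wide (its x) by 44 mm long (its y) by 6 mm thick, the same either way round. Origin: centre of the underside; z up. May be absent. Starts flat on the worktop.
- plate_narrow: The narrowest calibration plate: flat steel, 16 mm wide (its x) by 44 mm long (its y) by 6 mm thick, the same either way round. Origin: centre of the underside; z up. May be absent. Starts flat on the worktop.
- board: Squaring board, fixed: grey, 60 mm in x by 70 mm in y, upper face 4 mm above the worktop. Origin: centre of the underside. Axes x away from the robot, y to the left, z up. Steel stops 8 mm high stand round its corner point, which is 20 mm to +x and 27 mm to -y of the centre.
- corner (a point): Inner corner of the stops, on the board's upper face; axes as the board. Two far stops face -x in the plane x = 0 (y = -8 to 7 and 36 to 45 mm, a gap for a finger between); the right stop faces +y in the plane y = 0 (x = -36 to 8 mm). A plate lying home has its centre at x = minus half its width, y = 22 mm, long side along y.
- pocket_wide (a point): Centre of the floor of the widest plate's pocket, 4 mm above the worktop; axes as the carrier. Pocket 36 mm (x) by 48 mm (y): 2 mm free all round. End ribs 5 mm high, and at the corners four lugs 5 mm high, 3 mm thick, 6 mm long; between the lugs the long sides are open (36 mm) for fingers.
- pocket_mid (a point): Centre of the floor of the middle plate's pocket, 4 mm above the worktop; axes as the carrier. Pocket 28 mm (x) by 48 mm (y): 2 mm free all round. End ribs 5 mm high, and at the corners four lugs 5 mm high, 3 mm thick, 6 mm long; between the lugs the long sides are open (36 mm) for fingers.
- pocket_narrow (a point): Centre of the floor of the narrowest plate's pocket, 4 mm above the worktop; axes as the carrier. Pocket 20 mm (x) by 48 mm (y): 2 mm free all round. End ribs 5 mm high, and at the corners four lugs 5 mm high, 3 mm thick, 6 mm long; between the lugs the long sides are open (36 mm) for fingers.
- carrier: Carrier, fixed, grey with black ribs, 48 mm in x, from y = -94 to 118 mm. Origin: underside, middle between the forks; x across, y along it towards its shelf end, z up. Three pockets in a row. Forks at y = 89 and -89 mm. Beyond the +y fork is a flat broad shelf 8 mm above the worktop, 48 mm wide: the shelf end.
- forks (a point): Middle of the carrier at the height of its fork saddles, 13 mm above the worktop; axes as the carrier. Each fork (at y = 89 and -89 mm) is a saddle 10 mm long in y between two cheeks 17 mm apart and 14 mm high. Loaded plates reach 10 mm above the worktop, so the laid bar clears them by 3 mm.
- bar: Hold-down bar, aluminium, 12 x 12 mm section, 202 mm long along its y, plus a dark T-head at its +y end (34 mm across, 12 mm long, 12 mm high). Origin: middle of the 202 mm, underside; z up. 0.11 kg, balance point about 16 mm from the origin towards the head. Starts flat on the worktop, head the wrong way. Laid right, its origin is at the forks point.
- shelf (a point): Middle of the upper face of the carrier's shelf, 105 mm to +y of the carrier's origin; the T-head lies over it in the end, its centre 107 mm from the bar's origin.
- microscope: Microscope at the right of the work, 320 x 142 mm and 392 mm high, fixed; origin centre of its foot.
- buffer: White bottle, 60 mm across, 135 mm high, bystander; origin centre of the underside.
- stain_red: Brown bottle with a red cap, 42 mm across, 98 mm high, bystander; origin centre of the underside.
- oil_dropper: Small brown dropper bottle, 27 mm across, 82 mm high, bystander; origin centre of the underside.
- tally: White round counter with a dark display, 51 x 44 x 27 mm, bystander; origin centre of the underside.
Not all that is in view belongs to the job. What is shaped like the plate_wide but brown or purple is not meant.

How it is judged (in metres and radians):
On the way, in this order (a step that is already met when the one before it is completed fails the run):
1. the widest plate lies let go in the corner of the squaring board, within 3 mm of both stops and square to within 0.06 rad (x of plate_wide in the frame of corner between -0.019 and -0.013 m and y of plate_wide in the frame of corner between 0.019 and 0.025 m and z of plate_wide in the frame of corner between -0.002 and 0.002 m and angle between the y axis of plate_wide and the y axis of corner, either way round below 0.06 rad and contact force between the fingers and plate_wide below 0.2 N and linear speed of plate_wide below 0.02 m/s), for 0.2 s.
2. the widest plate lies flat in its pocket of the carrier, let go (x of plate_wide in the frame of pocket_wide between -0.004 and 0.004 m and y of plate_wide in the frame of pocket_wide between -0.004 and 0.004 m and z of plate_wide in the frame of pocket_wide between -0.002 and 0.002 m and angle between the y axis of plate_wide and the y axis of pocket_wide, either way round below 0.12 rad and linear speed of plate_wide below 0.02 m/s and contact force between the fingers and plate_wide below 0.2 N), for 0.2 s.
3. the middle plate lies let go in the corner of the squaring board, within 3 mm of both stops and square to within 0.06 rad (x of plate_mid in the frame of corner between -0.015 and -0.009 m and y of plate_mid in the frame of corner between 0.019 and 0.025 m and z of plate_mid in the frame of corner between -0.002 and 0.002 m and angle between the y axis of plate_mid and the y axis of corner, either way round below 0.06 rad and contact force between the fingers and plate_mid below 0.2 N and linear speed of plate_mid below 0.02 m/s), for 0.2 s.
4. the middle plate lies flat in its pocket of the carrier, let go (x of plate_mid in the frame of pocket_mid between -0.004 and 0.004 m and y of plate_mid in the frame of pocket_mid between -0.004 and 0.004 m and z of plate_mid in the frame of pocket_mid between -0.002 and 0.002 m and angle between the y axis of plate_mid and the y axis of pocket_mid, either way round below 0.12 rad and linear speed of plate_mid below 0.02 m/s and contact force between the fingers and plate_mid below 0.2 N), for 0.2 s.
5. the narrowest plate lies let go in the corner of the squaring board, within 3 mm of both stops and square to within 0.06 rad (x of plate_narrow in the frame of corner between -0.011 and -0.005 m and y of plate_narrow in the frame of corner between 0.019 and 0.025 m and z of plate_narrow in the frame of corner between -0.002 and 0.002 m and angle between the y axis of plate_narrow and the y axis of corner, either way round below 0.06 rad and contact force between the fingers and plate_narrow below 0.2 N and linear speed of plate_narrow below 0.02 m/s), for 0.2 s.
6. the narrowest plate lies flat in its pocket of the carrier, let go (x of plate_narrow in the frame of pocket_narrow between -0.004 and 0.004 m and y of plate_narrow in the frame of pocket_narrow between -0.004 and 0.004 m and z of plate_narrow in the frame of pocket_narrow between -0.002 and 0.002 m and angle between the y axis of plate_narrow and the y axis of pocket_narrow, either way round below 0.12 rad and linear speed of plate_narrow below 0.02 m/s and contact force between the fingers and plate_narrow below 0.2 N), for 0.2 s.
7. with the plates loaded, the bar is laid in both forks, its T-head at the shelf end, and let go (x of bar in the frame of forks between -0.005 and 0.005 m and z of bar in the frame of forks between -0.0025 and 0.0025 m and y of bar in the frame of forks between -0.008 and 0.008 m and y of shelf in the frame of bar above 0.09 m and angle between bar's own z axis and vertical below 0.1 rad and angle between the y axis of bar and the y axis of forks, either way round below 0.06 rad and linear speed of bar below 0.02 m/s and contact force between the fingers and bar below 0.2 N), for 0.2 s.
At the end, for the whole second after the job is handed in: Every plate present lies flat in its own pocket (within 4 mm in the plane, 2 mm in height and 0.12 rad), and the bar lies level in both forks (within 5 mm across, 8 mm along, 2.5 mm in height) with its T-head beyond the fork at the shelf end; all at rest (x of plate_wide in the frame of pocket_wide between -0.004 and 0.004 m and y of plate_wide in the frame of pocket_wide between -0.004 and 0.004 m and z of plate_wide in the frame of pocket_wide between -0.002 and 0.002 m and angle between the y axis of plate_wide and the y axis of pocket_wide, either way round below 0.12 rad and linear speed of each of plate_wide, plate_mid, plate_narrow, bar below 0.02 m/s and x of plate_mid in the frame of pocket_mid between -0.004 and 0.004 m and y of plate_mid in the frame of pocket_mid between -0.004 and 0.004 m and z of plate_mid in the frame of pocket_mid between -0.002 and 0.002 m and angle between the y axis of plate_mid and the y axis of pocket_mid, either way round below 0.12 rad and x of plate_narrow in the frame of pocket_narrow between -0.004 and 0.004 m and y of plate_narrow in the frame of pocket_narrow between -0.004 and 0.004 m and z of plate_narrow in the frame of pocket_narrow between -0.002 and 0.002 m and angle between the y axis of plate_narrow and the y axis of pocket_narrow, either way round below 0.12 rad and x of bar in the frame of forks between -0.005 and 0.005 m and z of bar in the frame of forks between -0.0025 and 0.0025 m and y of bar in the frame of forks between -0.008 and 0.008 m and y of shelf in the frame of bar above 0.09 m and angle between bar's own z axis and vertical below 0.1 rad and angle between the y axis of bar and the y axis of forks, either way round below 0.06 rad); the robot touches nothing.
It fails at once if a bystander (one of the three bottles, or the counter) is moved more than 30 mm or tipped over (distance of any of buffer, stain_red, oil_dropper, tally from where it was at the start of the episode above 0.03 m or angle between any of buffer, stain_red, oil_dropper, tally's own z axis and vertical above 0.5 rad).
It fails at once if the bar strikes the microscope (contact force between bar and microscope above 3 N).
Of plate_wide, plate_mid, plate_narrow only 2 to 3 are there at a start; the rules pass over those that are not, and their reading is None.
At some moment in a run one of plate_wide, plate_mid, plate_narrow, bar may be knocked a few centimetres aside while the robot is not near it.
It also fails if it takes over 210 s, if anything falls off the work surface, if the arm or the gripper's body presses on something with over 40 N, if the wrist force passes 120 N, or if a joint passes its speed limit or range.

## Robot

A 6-joint arm with a two-finger parallel gripper is mounted at the origin on a cart in front of the work surface, level with it; the furniture and walls round the work are solid. World frame = base frame: x ahead of the robot, y to its left, z up, the work surface at z = 0. Lengths are in mm, angles in rad, forces in N, time in s.
With the tool pointing down it reaches from about 300 to 775 mm from the base axis. Payload 14.6 kg.
Tool frame: the origin (TCP) lies on the front face of the gripper's body, between the roots of the fingers; the fingertips stand 97 mm ahead of it and the grasp point (between the pads) lies 78 mm ahead of it; z points along the fingers, y is the direction in which the jaws open and shut (so a half turn about z gives the same grasp; the last joint's range is limited). The gripper opens to 94 mm and grips with 3 to 60 N. Pads are 16 mm wide; open, the fingers measure 119 mm over their backs; the gripper's body (75 mm by 177 mm) begins 78 mm behind the grasp point.
Start: joints at [1.148, 0.3, 1.521, -0, 1.321, -0.067], TCP at [191.584, 515.544, 302.646] pointing down, gripper open.
Joint ranges: [-3.03, 3.03], [-0.79, 2.21], [0.23, 2.52], [-1.04, 4.18], [0, 3.07], [-2.55, 2.55]. Speed limits (rad/s): [2.22, 2.22, 2.57, 3.14, 3.14, 3.14].

## Interface

Orientations are given as [roll, pitch, yaw] about the fixed x, y, z axes, in that order (R = Rz(yaw) Ry(pitch) Rx(roll)).
In Python, from cell import manip, eyes, finder gives the robot as it stands.
- The arm moves only by the tool drive_tool, never from a script. Its argument "rows" is a list of rows, each an object with "offset": the shift along the tool's x, y, z in mm, a list of three; "spin": the turn about the tool's z in degrees; "jaw": the finger opening in mm, from 0 to 94. In form: [{"offset": [dx, dy, dz], "spin": spin, "jaw": jaw}, ...]. A call has 1 to 20 rows; each row shifts and turns the commanded pose from where the row before left it, along the tool's axes as they then stand; what a row does not reach is not made up. A row lasts 1/10 s, in which the tool goes at most 50 mm and 8.59 degrees, less where a joint would pass 70% of its speed; a pose out of reach is approached as far as the arm can. A call is refused whole if a number of a shift passes 50 or a number of a turn 8.59, either way. A call with a gripper value outside its range is refused whole. The fingers move at their own pace and stop on an object; "force" is the grip in N (left out, the last holds). Time passes only in rows, so rows that do not move let the fingers close. It gives the time, the measured TCP pose, the force and the opening at its end, in the units of the state.
- manip.read_state(): the state, without advancing time (a new reading comes with each control period).
- eyes.camera(name): name is "scene" or "top" or "wrist"; returns a dict with "color" (420x560x3 uint8, blue, green, red), "depth" (420x560 float32, mm along the optical axis (not along the pixel's ray), 0 where there is no reading), "vfov" (degrees; the focal length in pixels is half the picture's height over the tangent of half this angle, whatever the lens; pixels are square), "cx", "cy" (the principal point, pixels), "rvec" (rotation vector, rad) and "tvec" (3), from world to camera coordinates, as OpenCV has them. Camera axes: x right, y down, z forward; pixel columns grow to the right and rows downward; lengths in mm; the calibration is good to about 2 mm. The wrist camera is an equidistant fisheye: a pixel r from the principal point sees the ray r / f radians off the axis. A picture is of the moment at which its call begins.
- manip.sign_off(): hands the job in, once; it reports no verdict.
Trained networks look in the newest picture that a camera, given by its name, has taken for a name from the list of things; names that differ only in an ending like _2 or _b are one class to them, and where a whole thing is asked for, a point or a joint stands for the part that bears it (a point fixed in the world has none). Each returns a list of dicts, best first, with "p" (0 to 1); they miss things now and then, are a little off and sometimes report something else, mostly with a low value. They report only what shows in the picture. A call takes as long as a camera call. They do not tell look-alikes from the thing itself.
- finder.find_in(camera, target): "uv" ([column, row] in pixels, amid what is visible of it).
The state is a dict: "clock": time; "joints": joint angles; "qd": joint speeds; "effort": joint torques, N m; "eef_pos": TCP position; "eef_rot": TCP orientation; "wrist_force": force on the tool from outside, world axes, zero at the start; "moment": the same for the moment, N m; "finger_gap": finger opening in mm.
Only numpy, scipy, OpenCV 4.12 (cv2) and the standard library are available. Lean on these libraries where they do the work, as an engineer would, in place of code of your own. Each camera call takes 0.05 s, during which the arm holds its last target. There are 200 camera calls.

## Working session

There is one attempt and no reset: what is moved stays moved. The work goes in short steps, Python scripts to look and compute and a tool call to move; the robot and the scene stay as the last step left them, time stands still between calls to the robot, and variables do not carry over. Pictures are saved under pics/ and viewed, about 12 in all and at most 16, crops included, and the job is handed in when it is done.

Besides the shell and the picture viewer there is one more tool, called after ">>>" as name([rows], argument=value, ...), one row to a line, values as JSON. drive_tool: Moves the arm, as the interface text tells. Its arguments: {"type":"object","properties":{"rows":{"type":"array","items":{"type":"object","properties":{"offset":{"type":"array","items":{"type":"number"}},"spin":{"type":"number"},"jaw":{"type":"number"}}}},"force":{"type":"number"}},"required":["rows"]}

```bash
ls; mkdir -p pics
cat > h.py <<'E'
import numpy as np, cv2
from cell import manip, eyes, finder
def cam(n):
    c=eyes.camera(n); c['R']=cv2.Rodrigues(np.array(c['rvec'],float))[0]; c['t']=np.array(c['tvec'],float).ravel()
    h=c['color'].shape[0]; c['f']=h/2/np.tan(np.radians(c['vfov'])/2); c['n']=n; return c
def ray(c,u,v):
    x=np.array([(u-c['cx'])/c['f'],(v-c['cy'])/c['f']])
    if c['n']=='wrist':
        th=np.hypot(*x); s=np.sin(th)/th if th>1e-9 else 1; d=np.array([x[0]*s,x[1]*s,np.cos(th)])
    else: d=np.array([x[0],x[1],1.])
    return c['R'].T@d, -c['R'].T@c['t']
def at_z(c,u,v,z):
    d,o=ray(c,u,v); return o+d*(z-o[2])/d[2]
def proj(c,p):
    q=c['R']@np.array(p,float)+c['t']
    if c['n']=='wrist':
        r=np.hypot(q[0],q[1]); th=np.arctan2(r,q[2]); return c['cx']+c['f']*th*q[0]/r, c['cy']+c['f']*th*q[1]/r
    return c['cx']+c['f']*q[0]/q[2], c['cy']+c['f']*q[1]/q[2]
def rect(c,cx,cy,sz,z,s=0.5):
    """top-down rectified picture of plane z: rows: -x down (x up), cols: y left; s mm/px"""
    n=int(sz/s); J,I=np.meshgrid(np.arange(n),np.arange(n)); X=cx+(n/2-I)*s; Y=cy+(n/2-J)*s
    q=np.stack([X,Y,0*X+z],-1)@c['R'].T+c['t']
    if c['n']=='wrist':
        r=np.hypot(q[...,0],q[...,1]); th=np.arctan2(r,q[...,2]); k=c['f']*th/np.maximum(r,1e-9)
        mu,mv=c['cx']+k*q[...,0],c['cy']+k*q[...,1]
    else: mu,mv=c['cx']+c['f']*q[...,0]/q[...,2],c['cy']+c['f']*q[...,1]/q[...,2]
    return cv2.remap(c['color'],mu.astype(np.float32),mv.astype(np.float32),cv2.INTER_CUBIC)
E
python3 - <<'E'
from h import *
print(manip.read_state())
for n in ['top','scene']:
    c=cam(n); cv2.imwrite(f'pics/{n}0.png',c['color']); print(n,c['f'],c['cx'],c['cy'],'pos',-c['R'].T@c['t'],'axis',c['R'][2])
    for t in ['plate_wide','plate_mid','plate_narrow','board','carrier','bar','microscope','buffer','stain_red','oil_dropper','tally']:
        print(t,[(np.round(r['uv']).tolist(),round(r['p'],2),np.round(at_z(c,*r['uv'],5)[:2]).tolist()) for r in finder.find_in(n,t)[:4]])
E
```

```text
pics
{'clock': 0.0, 'joints': array([ 1.14840450e+00,  3.00461625e-01,  1.52157816e+00,  1.64148425e-06,
        1.32072952e+00, -6.65975346e-02]), 'qd': array([-2.04755537e-03, -8.54159392e-04, -2.26647621e-03, -1.19861051e-03,
       -9.35413448e-05,  7.62170543e-04]), 'effort': array([ 2.54308634e-04, -5.31803405e+01, -3.52740884e+01,  7.08354078e-02,
        2.43672665e-02, -8.86278963e-05]), 'eef_pos': array([191.52154285, 515.41084005, 302.09270517]), 'eef_rot': array([-3.14041872e+00, -7.98905262e-05,  2.78579790e+00]), 'wrist_force': array([-0.34003687, -0.28042081,  0.23534303]), 'moment': array([-0.02451469,  0.0277625 ,  0.00991264]), 'finger_gap': 94.01771603993356}
top 471.03960686222763 274.476900008061 212.08137734508583 pos [ 264.74870946  249.00001018 1115.11139574] axis [ 0.22231181  0.00363327 -0.97496885]
plate_wide [([330.0, 151.0], 0.79, [672.0, 114.0]), ([212.0, 268.0], 0.75, [385.0, 402.0]), ([374.0, 177.0], 0.57, [603.0, 9.0]), ([228.0, 240.0], 0.57, [452.0, 365.0])]
plate_mid [([234.0, 277.0], 0.45, [364.0, 349.0])]
plate_narrow [([253.0, 270.0], 0.48, [378.
[... 643 characters left out ...]
0]), ([287.0, 150.0], 0.42, [610.0, 9.0])]
plate_mid [([265.0, 267.0], 0.71, [451.0, 365.0]), ([306.0, 283.0], 0.46, [363.0, 357.0])]
plate_narrow [([316.0, 261.0], 0.49, [374.0, 299.0])]
board [([339.0, 233.0], 0.76, [370.0, 202.0]), ([268.0, 264.0], 0.39, [450.0, 355.0])]
carrier [([228.0, 309.0], 0.7, [455.0, 487.0]), ([266.0, 260.0], 0.65, [459.0, 349.0])]
bar [([325.0, 307.0], 0.48, [306.0, 388.0])]
microscope []
buffer [([226.0, 310.0], 0.61, [457.0, 491.0]), ([206.0, 281.0], 0.42, [529.0, 455.0])]
stain_red [([206.0, 281.0], 0.67, [528.0, 455.0]), ([327.0, 308.0], 0.33, [303.0, 387.0])]
oil_dropper [([213.0, 178.0], 0.49, [701.0, 200.0])]
tally [([252.0, 197.0], 0.67, [587.0, 207.0])]
```

View pics/top0.png

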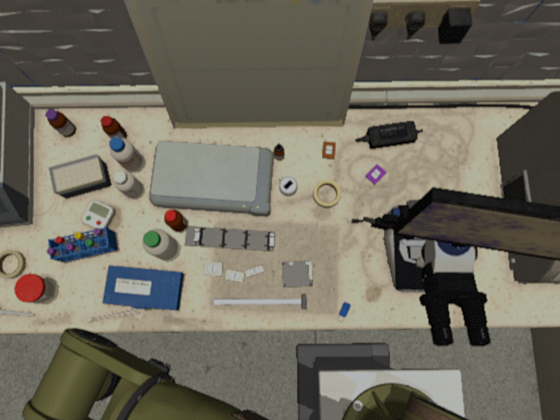

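View pics/scene0.png

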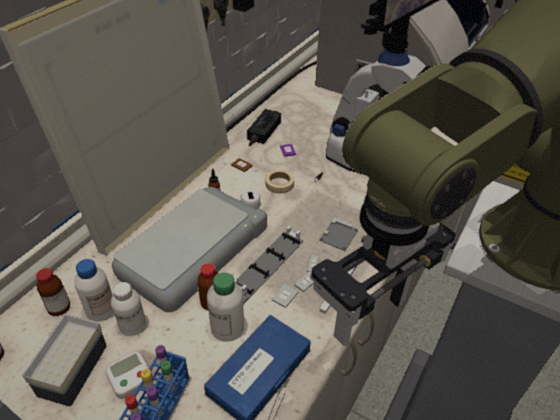

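The top picture shows three pale plates at (213,268), (234,276) and (255,270). The board is at (297,273), the carrier at (230,239), and the bar at (260,302) with its head at the right (303,301). Possible mix-ups are the brown slide (329,150), the purple slide (375,174), the black widget (392,134) and the blue stick (344,310). I choose the pale steel ones and will check them with a wrist view.

>>> drive_tool([
  {"spin": 8.5},
  {"spin": 8.5},
  {"spin": 8.5},
  {"spin": 8.5},
  {"spin": 8.5},
  {"spin": 8.5},
  {"spin": 8.5},
  {"spin": 8.5},
  {"spin": 1.6},
  {"offset": [-30, 25, 0]},
  {"offset": [-30, 25, 0]},
  {"offset": [-30, 25, 0]},
  {"offset": [-30, 25, 0]},
  {"offset": [-30, 25, 0]},
  {"offset": [-20, 25, 0]},
  {"offset": [0, 20, 0]},
  {},
])

```text
validation failed for argument at $.ro...
```

Run:
```python
from h import *
s=manip.read_state(); print(s['clock'],s['eef_pos'],s['eef_rot'])
c=cam('wrist'); cv2.imwrite('pics/w1.png',c['color']); print(c['f'],-c['R'].T@c['t'],c['R'][2])
r=rect(c,390,330,330,8,0.55); cv2.imwrite('pics/r1.png',r)
for t in ['plate_wide','plate_mid','plate_narrow','board','carrier','bar']:
    print(t,[(np.round(r['uv']).tolist(),round(r['p'],2),np.round(at_z(c,*r['uv'],6)[:2]).tolist()) for r in finder.find_in('wrist',t)[:4]])
```

```text
1.2 [191.56704226 515.55106519 302.67137912] [ 3.14156378e+00 -2.82736494e-05  2.78583167e+00]
325.19226210127806 [119.73492832 542.85961961 384.48632183] [ 0.24927991 -0.09210934 -0.96404118]
plate_wide []
plate_mid []
plate_narrow [([189.0, 344.0], 0.39, [381.0, 294.0])]
board [([157.0, 354.0], 0.46, [388.0, 229.0])]
carrier [([254.0, 365.0], 0.94, [452.0, 374.0])]
bar [([206.0, 295.0], 0.78, [308.0, 363.0])]
```

View pics/r1.png

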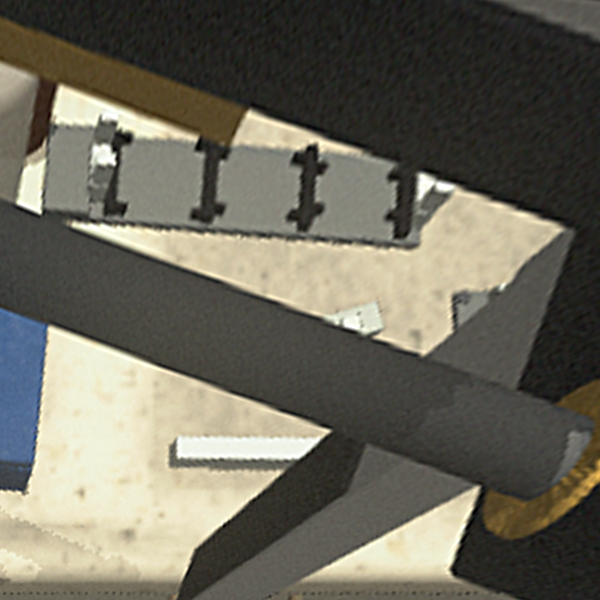

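>>> drive_tool([
  {"offset": [0, 0, 0], "spin": 8.5, "jaw": 94},
  {"offset": [0, 0, 0], "spin": 8.5, "jaw": 94},
  {"offset": [0, 0, 0], "spin": 8.5, "jaw": 94},
  {"offset": [0, 0, 0], "spin": 8.5, "jaw": 94},
  {"offset": [0, 0, 0], "spin": 8.5, "jaw": 94},
  {"offset": [0, 0, 0], "spin": 8.5, "jaw": 94},
  {"offset": [0, 0, 0], "spin": 8.5, "jaw": 94},
  {"offset": [0, 0, 0], "spin": 8.5, "jaw": 94},
  {"offset": [0, 0, 0], "spin": 1.6, "jaw": 94},
  {"offset": [-30, 25, 0], "spin": 0, "jaw": 94},
  {"offset": [-30, 25, 0], "spin": 0, "jaw": 94},
  {"offset": [-30, 25, 0], "spin": 0, "jaw": 94},
  {"offset": [-30, 25, 0], "spin": 0, "jaw": 94},
  {"offset": [-30, 25, 0], "spin": 0, "jaw": 94},
  {"offset": [-20, 25, 0], "spin": 0, "jaw": 94},
  {"offset": [0, 20, 0], "spin": 0, "jaw": 94},
  {"offset": [0, 0, 0], "spin": 0, "jaw": 94},
])

```text
clock: 3.25
eef_pos: [363.3, 344.9, 302.6]
eef_rot: [3.141, -0.0, 1.572]
wrist_force: [-1.0, 0.7, -0.1]
finger_gap: 94.4
```

Run:
```python
from h import *
s=manip.read_state(); print(s['clock'],s['eef_pos'],s['eef_rot'])
c=cam('wrist'); cv2.imwrite('pics/w2.png',c['color']); np.savez('w2',**{k:v for k,v in c.items()}); print(c['f'],-c['R'].T@c['t'],c['R'][2])
r=rect(c,390,330,300,8,0.5); cv2.imwrite('pics/r2.png',r)
for t in ['plate_wide','plate_mid','plate_narrow','board','carrier','bar']:
    print(t,[(np.round(r['uv']).tolist(),round(r['p'],2),np.round(at_z(c,*r['uv'],6)[:2]).tolist()) for r in finder.find_in('wrist',t)[:4]])
```

```text
3.25 [363.28199601 344.91232813 302.63018109] [ 3.14125259e+00 -9.34528963e-05  1.57186795e+00]
325.19226210127806 [363.642941   422.49021729 384.47478394] [ 0.00135603 -0.26504682 -0.96423459]
plate_wide [([297.0, 132.0], 0.87, [382.0, 402.0])]
plate_mid [([286.0, 171.0], 0.82, [369.0, 355.0])]
plate_narrow [([291.0, 209.0], 0.67, [376.0, 309.0])]
board [([284.0, 282.0], 0.9, [368.0, 208.0])]
carrier [([356.0, 159.0], 0.77, [452.0, 371.0])]
bar [([237.0, 218.0], 0.67, [309.0, 296.0]), ([358.0, 160.0], 0.28, [456.0, 370.0])]
```

View pics/r2.png

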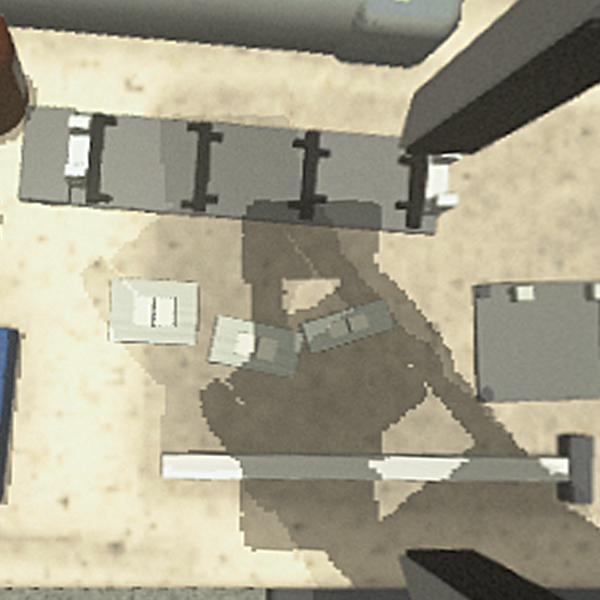

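The rectified picture shows three plates: wide (155,311), mid (253,345) and narrow (348,325). The bar head is at right (575,468). The carrier shelf is at left, so the head has to end up at +y. The board is at about (540,340). Next I take closer views of the carrier and board.

>>> drive_tool([
  {"offset": [-20, 30, 20], "spin": 0, "jaw": 94},
  {"offset": [-20, 30, 20], "spin": 0, "jaw": 94},
  {"offset": [-20, 0, 20], "spin": 0, "jaw": 94},
  {"offset": [0, 0, 0], "spin": 0, "jaw": 94},
])

```text
clock: 4.0
eef_pos: [421.1, 283.9, 240.3]
eef_rot: [-3.138, 0.002, 1.57]
wrist_force: [0.8, 0.2, 0.4]
finger_gap: 93.5
```

Run:
```python
from h import *
c=cam('wrist'); np.savez('w3',**c); print(-c['R'].T@c['t'])
cv2.imwrite('pics/r3.png',rect(c,450,360,240,9,0.3)[180:620])
```

```text
[422.02311994 361.70844407 321.93294213]
```

View pics/r3.png

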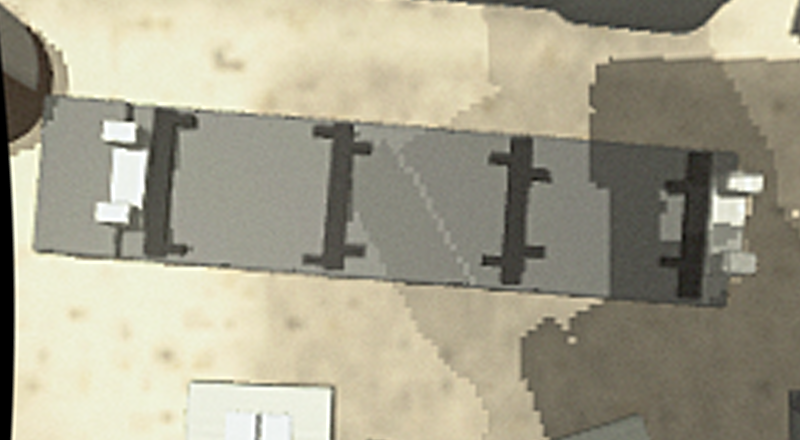

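>>> drive_tool([
  {"offset": [-20, -10, 0], "spin": 0, "jaw": 94},
  {"offset": [-20, -10, 0], "spin": 0, "jaw": 94},
  {"offset": [-20, -10, 0], "spin": 0, "jaw": 94},
  {"offset": [-20, -10, 0], "spin": 0, "jaw": 94},
  {"offset": [0, 0, 0], "spin": 0, "jaw": 94},
])

```text
clock: 4.55
eef_pos: [380.9, 205.4, 244.0]
eef_rot: [3.14, -0.001, 1.571]
wrist_force: [-0.7, 0.3, 0.3]
finger_gap: 93.8
```

Run:
```python
from h import *
c=cam('wrist'); np.savez('w4',**c); print(-c['R'].T@c['t'])
cv2.imwrite('pics/r4.png',rect(c,365,220,180,6,0.3))
```

```text
[381.18699025 282.93795275 325.9617383 ]
```

View pics/r4.png

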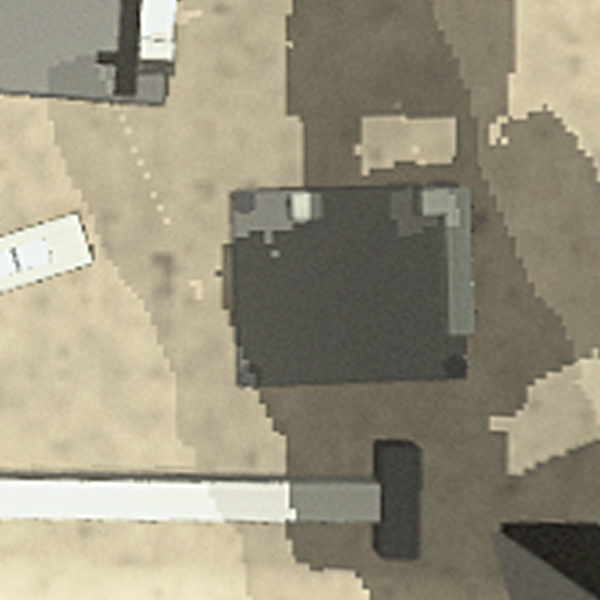

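```bash
cat >> h.py <<'E'
def load(f):
    d=np.load(f+'.npz'); return {k:(d[k] if d[k].ndim else d[k].item()) for k in d.files}
def T(x,y,a,P):
    P=np.array(P,float); ca,sa=np.cos(a),np.sin(a)
    return np.c_[x+ca*P[:,0]-sa*P[:,1], y+sa*P[:,0]+ca*P[:,1], P[:,2]]
def box(x0,x1,y0,y1,z): return [(x0,y0,z),(x1,y0,z),(x1,y1,z),(x0,y1,z),(x0,y0,z)]
def warp_overlay(c,img,cx,cy,sz,z,s,polys,col=(0,0,255)):
    """draw 3D polylines on a rect image (perspective-correct)"""
    n=int(sz/s); o=-c['R'].T@c['t']
    for P in polys:
        q=[]
        for p in P:
            k=(z-o[2])/(p[2]-o[2]); w=o+(np.array(p)-o)*k
            q.append([n/2-(w[1]-cy)/s, n/2-(w[0]-cx)/s])
        cv2.polylines(img,[np.round(np.array(q)*8).astype(np.int32)],False,col,1,cv2.LINE_AA,3)
    return img
def gam(im): return np.uint8(255*(im/255.)**0.5)
E
cat > models.py <<'E'
from h import *
def board(x,y,a):  # x,y = corner point
    P=[box(-40,20,-8,62,4),box(0,8,-8,7,12),box(0,8,36,45,12),box(-36,8,-8,0,12),[(0,36,4),(0,45,4)],[(-36,0,4),(0,0,4)]]
    return [T(x,y,a,p) for p in P]
def carrier(x,y,a):
    P=[box(-24,24,-94,94,4),box(-24,24,94,118,8)]
    for c0 in (53.5,0,-53.5):
        w={53.5:18,0:14,-53.5:10}[c0]; P.append(box(-w,w,c0-24,c0+24,4))
    for f in (89,-89): P+= [box(-8.5,8.5,f-5,f+5,13),box(-8.5,8.5,f-5,f+5,27)]
    return [T(x,y,a,p) for p in P]
def plate(x,y,a,w): return [T(x,y,a,box(-w/2,w/2,-22,22,6))]
def bar(x,y,a,z=0): return [T(x,y,a,box(-6,6,-101,101,12+z)),T(x,y,a,box(-17,17,101,113,12+z))]
E
python3 - <<'E'
from models import *
c=load('w4'); A=(355,215,110,4,.2)
im=gam(rect(c,*A)); b=im.copy(); warp_overlay(c,b,*A,board(385,178,0.03))
m=np.hstack([cv2.resize(im,(400,400)),cv2.resize(b,(400,400))])
cv2.imwrite('pics/b5.png',m)
E
```

```text
(no output)
```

View pics/b5.png

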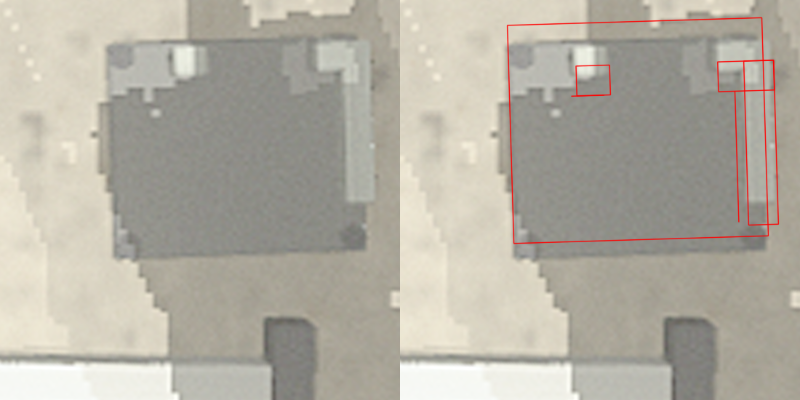

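```bash
sed -i 's/box(-40,20,-8,62,4)/box(-50,10,-8,62,4)/' models.py
cat >> models.py <<'E'
from scipy.optimize import differential_evolution
def samples(polys,step=1.0):
    A,D=[],[]
    for P in polys:
        P=np.array(P)
        for p,q in zip(P[:-1],P[1:]):
            L=np.linalg.norm(q-p); n=max(2,int(L/step)); t=(np.arange(n)+.5)[:,None]/n
            A.append(p+(q-p)*t); D.append(np.repeat([(q-p)/L],n,0))
    return np.vstack(A),np.vstack(D)
def pv(c,X):
    q=X@c['R'].T+c['t']
    if c['n']=='wrist':
        r=np.hypot(q[:,0],q[:,1]); k=c['f']*np.arctan2(r,q[:,2])/r
    else: k=c['f']/q[:,2]
    return np.c_[c['cx']+k*q[:,0],c['cy']+k*q[:,1]]
def fit(model,views,x0,d=(8,8,.1),ch=None,cap=60):
    G=[]
    for c in views:
        g=cv2.GaussianBlur(gam(c['color']).astype(np.float32),(0,0),0.8)
        gx=np.stack([cv2.Sobel(g[...,k],cv2.CV_32F,1,0) for k in range(3)],-1).mean(-1); gy=np.stack([cv2.Sobel(g[...,k],cv2.CV_32F,0,1) for k in range(3)],-1).mean(-1)
        G.append((c,gx,gy))
    def cost(v):
        X,D=samples(model(*v)); s=0
        for c,gx,gy in G:
            p=pv(c,X).astype(np.float32); e=pv(c,X+D)-p; n=np.c_[-e[:,1],e[:,0]]; n/=np.linalg.norm(n,axis=1)[:,None]
            a=cv2.remap(gx,p[:,0],p[:,1],1)[:,0]; b=cv2.remap(gy,p[:,0],p[:,1],1)[:,0]
            s-=np.minimum(abs(a*n[:,0]+b*n[:,1]),cap).mean()
        return s
    r=differential_evolution(cost,[(a-b,a+b) for a,b in zip(x0,d)],seed=1,popsize=20,tol=1e-6,maxiter=120)
    return np.round(r.x,4),round(r.fun,2)
E
python3 - <<'E'
from models import *
w2,w3,w4=load('w2'),load('w3'),load('w4')
B=[lambda x,y,a: board(x,y,a)[:4]]
b,f=fit(B[0],[w4],(377,178,.03)); print('board',b,f)
for v in ([w3],[w2],[w3,w2]):
    k,f=fit(carrier,v,(455,352,-.08)); print('carrier',k,f)
print('wide',[fit(lambda x,y,a:plate(x,y,a,32),[v],(384,403,0)) for v in (w2,w3)])
print('mid',[fit(lambda x,y,a:plate(x,y,a,24),[v],(369,354,-.15),(8,8,.2)) for v in (w2,w3)])
print('nar',[fit(lambda x,y,a:plate(x,y,a,16),[v],(377,307,.2),(8,8,.3)) for v in (w2,w3)])
print('bar',fit(lambda x,y,a:bar(x,y,a),[w2],(307,298,3.14)))
c=w4;A=(360,215,110,4,.2)
m1=warp_overlay(c,gam(rect(c,*A)),*A,board(*b))
c=w3;A=(450,360,240,9,.3)
m2=warp_overlay(c,gam(rect(c,*A)),*A,carrier(*k))[180:500]
cv2.imwrite('pics/b6.png',np.vstack([np.pad(cv2.resize(m1,(440,440))[:280],((0,0),(0,360),(0,0))),m2]))
E
```

```text
board [3.822651e+02 1.789857e+02 3.120000e-02] -27.91
carrier [ 4.550573e+02  3.520505e+02 -7.720000e-02] -45.28
carrier [ 4.546758e+02  3.521789e+02 -7.840000e-02] -48.43
carrier [ 4.547497e+02  3.521324e+02 -7.900000e-02] -93.53
wide [(array([ 3.841817e+02,  4.049388e+02, -1.650000e-02]), np.float64(-45.31)), (array([ 3.853466e+02,  4.041682e+02, -7.700000e-02]), np.float64(-42.8))]
mid [(array([ 3.669749e+02,  3.520865e+02, -2.183000e-01]), np.float64(-47.79)), (array([ 3.671261e+02,  3.517677e+02, -2.166000e-01]), np.float64(-55.09))]
nar [(array([3.773851e+02, 3.053987e+02, 3.010000e-01]), np.float64(-42.28)), (array([3.773308e+02, 3.054760e+02, 2.976000e-01]), np.float64(-46.76))]
bar (array([306.5801, 298.2898,   3.1288]), np.float64(-58.7))
```

View pics/b6.png

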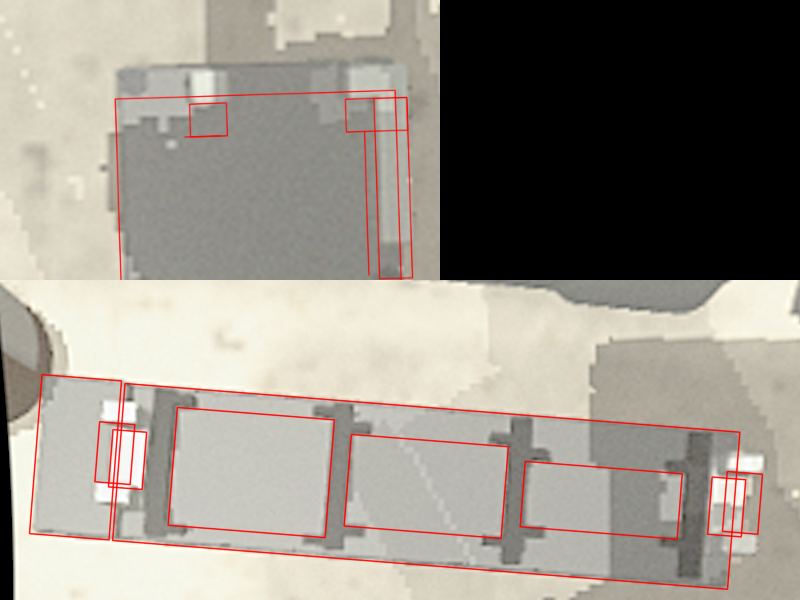

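The carrier overlay fits well, but the board fit slipped about 8 mm in x. I refit the board from a better start and locate the bottles.

Run:
```python
from models import *
w2,w3,w4=load('w2'),load('w3'),load('w4')
for d in ((3,5,.05),(5,6,.08)): print('board',fit(lambda x,y,a: board(x,y,a)[:4],[w4],(389,178,.03),d))
print('wide',[fit(lambda x,y,a:plate(x,y,a,32),[w2],(384,404,-.03),(3,3,.08),cap=k) for k in (60,200)])
o=[];D=[]
c=cam('top')
print('buffer cap',at_z(c,153,238,135),'red cap',at_z(c,173,217,98),'tally',at_z(c,287,186,27),'dropper',at_z(c,279,151,80))
```

```text
board (array([3.908231e+02, 1.792939e+02, 3.390000e-02]), np.float64(-49.9))
board (array([3.908313e+02, 1.793012e+02, 3.350000e-02]), np.float64(-49.89))
wide [(array([ 3.841814e+02,  4.049746e+02, -1.650000e-02]), np.float64(-45.31)), (array([3.840649e+02, 4.037500e+02, 3.000000e-03]), np.float64(-59.1))]
buffer cap [435.81722213 509.84484215 135.        ] red cap [488.75411249 477.4569658   98.        ] tally [576.59828926 222.18214293  27.        ] dropper [646.10534705 240.47179903  80.        ]
```

>>> drive_tool([
  {"offset": [25, 0, 0], "spin": 0, "jaw": 60},
  {"offset": [25, 0, 0], "spin": 0, "jaw": 60},
  {"offset": [25, 0, 0], "spin": 0, "jaw": 60},
  {"offset": [25, 0, 0], "spin": 0, "jaw": 60},
  {"offset": [25, 0, 0], "spin": 0, "jaw": 60},
  {"offset": [25, 3, 0], "spin": 0, "jaw": 60},
  {"offset": [25, 0, 0], "spin": 0, "jaw": 60},
  {"offset": [24, 0, 0], "spin": 0, "jaw": 60},
  {"offset": [0, 0, 25], "spin": 0, "jaw": 60},
  {"offset": [0, 0, 25], "spin": 0, "jaw": 60},
  {"offset": [0, 0, 25], "spin": 0, "jaw": 60},
  {"offset": [0, 0, 25], "spin": 0, "jaw": 60},
  {"offset": [0, 0, 20], "spin": 0, "jaw": 60},
  {"offset": [0, 0, 10], "spin": 0, "jaw": 60},
  {"offset": [0, 0, 6], "spin": 0, "jaw": 60},
  {"offset": [0, 0, 0], "spin": 0, "jaw": 60},
])

```text
clock: 6.25
eef_pos: [384.5, 405.1, 106.6]
eef_rot: [-3.141, 0.0, 1.571]
wrist_force: [0.1, 0.8, 0.7]
finger_gap: 59.9
```

>>> drive_tool([
  {"offset": [0, 0, 4], "spin": 0, "jaw": 60},
  {"offset": [0, 0, 3.6], "spin": 0, "jaw": 60},
  {"offset": [0, 0, 0], "spin": 0, "jaw": 40},
  {"offset": [0, 0, 0], "spin": 0, "jaw": 25},
  {"offset": [0, 0, 0], "spin": 0, "jaw": 25},
  {"offset": [0, 0, 0], "spin": 0, "jaw": 25},
  {"offset": [0, 0, 0], "spin": 0, "jaw": 25},
  {"offset": [0, 0, 0], "spin": 0, "jaw": 25},
], force=20)

```text
clock: 7.05
eef_pos: [384.7, 404.6, 99.2]
eef_rot: [3.141, -0.0, 1.571]
wrist_force: [-0.4, 0.1, 2.6]
finger_gap: 31.5
```

>>> drive_tool([
  {"offset": [0, 0, -15], "spin": 0, "jaw": 25},
  {"offset": [0, 0, -25], "spin": 0, "jaw": 25},
  {"offset": [-15, -4, -5], "spin": 0, "jaw": 25},
  {"offset": [-25, -4, 0], "spin": 0, "jaw": 25},
  {"offset": [-25, -4, 0], "spin": 0, "jaw": 25},
  {"offset": [-25, -3.6, 0], "spin": 0, "jaw": 25},
  {"offset": [-25, 0, 0], "spin": 0, "jaw": 25},
  {"offset": [-25, 0, 0], "spin": 0, "jaw": 25},
  {"offset": [-25, 0, 0], "spin": 0, "jaw": 25},
  {"offset": [-20, 0, 0], "spin": 0, "jaw": 25},
  {"offset": [-14, 0, 0], "spin": -1.92, "jaw": 25},
  {"offset": [0, 0, 15], "spin": 0, "jaw": 25},
  {"offset": [0, 0, 15], "spin": 0, "jaw": 25},
  {"offset": [0, 0, 5], "spin": 0, "jaw": 25},
  {"offset": [0, 0, 0], "spin": 0, "jaw": 25},
])

```text
clock: 8.55
eef_pos: [369.0, 205.6, 109.2]
eef_rot: [-3.141, 0.0, 1.605]
wrist_force: [-0.6, -0.4, 0.3]
finger_gap: 31.8
```

>>> drive_tool([
  {"offset": [0, 0, 3], "spin": 0, "jaw": 25},
  {"offset": [0, 0, 2], "spin": 0, "jaw": 25},
  {"offset": [0, 0, 0.7], "spin": 0, "jaw": 25},
  {"offset": [0, 0, 0], "spin": 0, "jaw": 25},
])

```text
clock: 8.95
eef_pos: [370.1, 204.9, 103.9]
eef_rot: [3.139, 0.001, 1.605]
wrist_force: [11.8, -15.2, -7.2]
finger_gap: 32.0
```

>>> drive_tool([
  {"offset": [0, 1, 0], "spin": 0, "jaw": 25},
  {"offset": [0, 1, 0], "spin": 0, "jaw": 25},
  {"offset": [0, 1, 0], "spin": 0, "jaw": 25},
  {"offset": [0, 1, 0], "spin": 0, "jaw": 25},
  {"offset": [0, 0, 0], "spin": 0, "jaw": 25},
])

```text
clock: 9.45
eef_pos: [372.2, 204.6, 103.3]
eef_rot: [-3.138, 0.003, 1.605]
wrist_force: [-6.7, -15.1, 5.1]
finger_gap: 31.7
```

>>> drive_tool([
  {"offset": [-1, 0, 0], "spin": 0, "jaw": 25},
  {"offset": [-1, 0, 0], "spin": 0, "jaw": 25},
  {"offset": [-1, 0, 0], "spin": 0, "jaw": 25},
  {"offset": [0, 0, 0], "spin": 0, "jaw": 25},
])

```text
clock: 9.85
eef_pos: [372.6, 202.9, 103.5]
eef_rot: [-3.14, -0.0, 1.605]
wrist_force: [-5.0, 1.8, -0.4]
finger_gap: 31.4
```

>>> drive_tool([
  {"offset": [-1, 0, 0], "spin": 0, "jaw": 25},
  {"offset": [-1, 0, 0], "spin": 0, "jaw": 25},
  {"offset": [0, 0, 0], "spin": 0, "jaw": 25},
])

```text
clock: 10.15
eef_pos: [372.7, 201.1, 103.5]
eef_rot: [-3.141, -0.001, 1.605]
wrist_force: [-5.5, 4.5, -1.4]
finger_gap: 32.1
```

>>> drive_tool([
  {"offset": [-1, 0, 0], "spin": 0, "jaw": 25},
  {"offset": [0, 1, 0], "spin": 0, "jaw": 25},
  {"offset": [0, 0, 0], "spin": 0, "jaw": 25},
])

```text
clock: 10.45
eef_pos: [373.2, 200.4, 103.5]
eef_rot: [-3.139, -0.001, 1.604]
wrist_force: [-11.9, 8.7, 2.7]
finger_gap: 31.8
```

Run:
```python
from models import *
c=cam('wrist'); np.savez('w5',**c); s=manip.read_state(); print(s['eef_pos'],s['wrist_force'])
A=(375,212,100,10,.2)
m1=gam(rect(c,*A)); m2=warp_overlay(c,m1.copy(),*A,board(390.8,179.3,.0335))
cv2.imwrite('pics/b7.png',np.hstack([cv2.resize(m1,(400,400)),cv2.resize(m2,(400,400))]))
```

```text
[373.22923107 200.42540404 103.46358933] [-12.36260405   9.19072151   2.15865248]
```

View pics/b7.png

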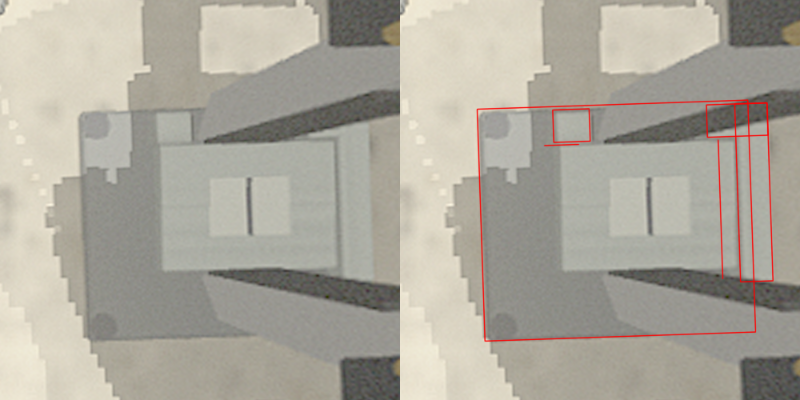

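>>> drive_tool([
  {"offset": [0, 0, 0], "spin": 0, "jaw": 38},
  {"offset": [0, 0, 0], "spin": 0, "jaw": 44},
  {"offset": [0, 0, 0], "spin": 0, "jaw": 44},
  {"offset": [0, 0, -10], "spin": 0, "jaw": 44},
  {"offset": [0, 0, -20], "spin": 0, "jaw": 44},
  {"offset": [0, 0, -20], "spin": 0, "jaw": 44},
  {"offset": [0, 0, 0], "spin": 0, "jaw": 44},
  {"offset": [0, 0, 0], "spin": 0, "jaw": 44},
])

```text
clock: 11.3
eef_pos: [374.4, 199.8, 153.7]
eef_rot: [3.14, -0.0, 1.604]
wrist_force: [-0.1, -0.3, -0.3]
finger_gap: 43.9
```

Run:
```python
from models import *
c=cam('wrist'); np.savez('w6',**c); s=manip.read_state(); print(s['eef_pos'],s['wrist_force'])
pl=lambda x,y,a,w=32:[T(x,y,a,box(-w/2,w/2,-22,22,10))]
p,f=fit(pl,[c],(373.5,200.5,.03),(5,5,.08)); print(p,f)
b,f=fit(lambda x,y,a: board(x,y,a)[:4],[c],(390,179,.03),(4,4,.05)); print(b,f)
A=(375,212,100,10,.2)
m1=gam(rect(c,*A)); m2=warp_overlay(c,m1.copy(),*A,board(*b)+pl(*p))
cv2.imwrite('pics/b8.png',np.hstack([cv2.resize(m1,(400,400)),cv2.resize(m2,(400,400))]))
```

```text
[374.1103817  199.65677004 153.0906245 ] [ 1.11113936  0.0679691  -1.07371235]
[3.732015e+02 2.006360e+02 3.450000e-02] -58.5
[3.905404e+02 1.786216e+02 3.480000e-02] -44.25
```

View pics/b8.png

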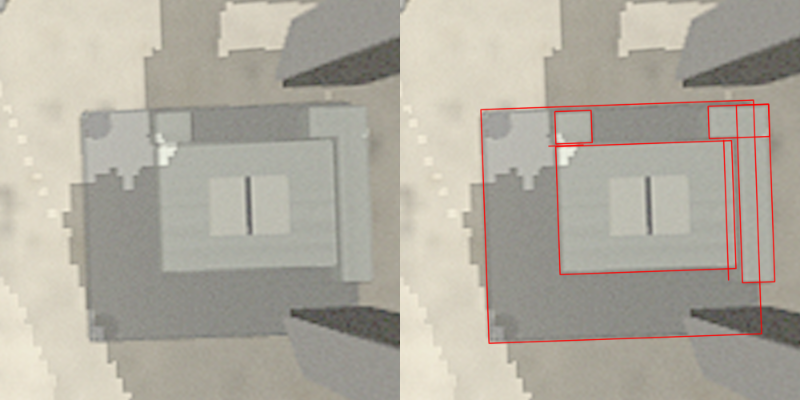

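The camera fit of the plate (373.2, 200.6) matches the tool's contact position, and the plate is home and square. Now I take it afresh.

>>> drive_tool([
  {"offset": [0.8, -1, 20], "spin": 0, "jaw": 44},
  {"offset": [0, 0, 20], "spin": 0, "jaw": 44},
  {"offset": [0, 0, 9.6], "spin": 0, "jaw": 44},
  {"offset": [0, 0, 0], "spin": 0, "jaw": 44},
  {"offset": [0, 0, 0], "spin": 0, "jaw": 25},
  {"offset": [0, 0, 0], "spin": 0, "jaw": 25},
  {"offset": [0, 0, 0], "spin": 0, "jaw": 25},
  {"offset": [0, 0, 0], "spin": 0, "jaw": 25},
  {"offset": [0, 0, -10], "spin": 0, "jaw": 25},
  {"offset": [0, 0, -20], "spin": 0, "jaw": 25},
  {"offset": [0, 0, -20], "spin": 6.4, "jaw": 25},
  {"offset": [0, 0, 0], "spin": 0, "jaw": 25},
])

```text
clock: 12.55
eef_pos: [374.2, 200.9, 156.4]
eef_rot: [3.137, -0.002, 1.49]
wrist_force: [0.6, -0.5, -1.3]
finger_gap: 31.7
```

>>> drive_tool([
  {"offset": [20, 6, 0], "spin": 0, "jaw": 25},
  {"offset": [25, 9, 0], "spin": 0, "jaw": 25},
  {"offset": [25, 9, 0], "spin": 0, "jaw": 25},
  {"offset": [25, 9, 0], "spin": 0, "jaw": 25},
  {"offset": [25, 9, 0], "spin": 0, "jaw": 25},
  {"offset": [25, 9, 0], "spin": 0, "jaw": 25},
  {"offset": [25, 9, 0], "spin": 0, "jaw": 25},
  {"offset": [25, 9, 0], "spin": 0, "jaw": 25},
  {"offset": [16, 0.4, 0], "spin": 0, "jaw": 25},
  {"offset": [0, 0, 0], "spin": 0, "jaw": 25},
  {"offset": [0, 0, 0], "spin": 0, "jaw": 25},
])

```text
clock: 13.65
eef_pos: [458.6, 405.0, 153.1]
eef_rot: [-3.141, 0.001, 1.495]
wrist_force: [-0.8, -0.7, -0.9]
finger_gap: 31.6
```

>>> drive_tool([
  {"offset": [0.4, 0.4, 20], "spin": 0, "jaw": 25},
  {"offset": [0, 0, 15], "spin": 0, "jaw": 25},
  {"offset": [0, 0, 8], "spin": 0, "jaw": 25},
  {"offset": [0, 0, 4], "spin": 0, "jaw": 25},
  {"offset": [0, 0, 2.5], "spin": 0, "jaw": 25},
  {"offset": [0, 0, 0], "spin": 0, "jaw": 25},
])

```text
clock: 14.25
eef_pos: [459.4, 405.8, 104.4]
eef_rot: [3.141, -0.0, 1.493]
wrist_force: [0.0, 0.5, -0.0]
finger_gap: 31.3
```

>>> drive_tool([
  {"offset": [0, 0, 0.8], "spin": 0, "jaw": 25},
  {"offset": [0, 0, 0], "spin": 0, "jaw": 34},
  {"offset": [0, 0, 0], "spin": 0, "jaw": 42},
  {"offset": [0, 0, 0], "spin": 0, "jaw": 42},
  {"offset": [0, 0, -20], "spin": 0, "jaw": 42},
  {"offset": [0, 0, -30], "spin": 0, "jaw": 42},
  {"offset": [-20, -20, -20], "spin": 0, "jaw": 50},
  {"offset": [-20, -20, -20], "spin": 0, "jaw": 50},
  {"offset": [-15, -25, -20], "spin": 0, "jaw": 50},
  {"offset": [0, -20, 0], "spin": 0, "jaw": 50},
  {"offset": [0, 0, 0], "spin": 0, "jaw": 50},
  {"offset": [0, 0, 0], "spin": 0, "jaw": 50},
])

```text
clock: 15.45
eef_pos: [370.5, 357.8, 213.7]
eef_rot: [3.141, -0.0, 1.493]
wrist_force: [0.3, 0.2, -0.3]
finger_gap: 50.0
```

Run:
```python
from models import *
c=cam('wrist'); np.savez('w7',**c); s=manip.read_state(); print(s['clock'],s['eef_pos'],s['eef_rot'])
pl=lambda x,y,a,w=32,z=10:[T(x,y,a,box(-w/2,w/2,-22,22,z))]
p,f=fit(pl,[c],(459,405.4,-.08),(5,5,.08)); print('wide',p,f)
k,f=fit(carrier,[c],(454.7,352.1,-.08),(4,4,.03)); print('carrier',k,f)
m,f=fit(lambda x,y,a:pl(x,y,a,24,6),[c],(367,352,-.217),(10,10,.15)); print('mid',m,f)
n,f=fit(lambda x,y,a:pl(x,y,a,16,6),[c],(377.4,305.4,.3),(10,10,.15)); print('narrow',n,f)
b,f=fit(bar,[c],(306.6,298.3,3.129),(10,10,.1)); print('bar',b,f)
A=(390,345,240,8,.3)
m1=warp_overlay(c,gam(rect(c,*A)),*A,carrier(*k)+pl(*p)+pl(*m,24,6)+pl(*n,16,6)+bar(*b))
cv2.imwrite('pics/b9.png',m1[:600])
```

```text
15.5 [370.82448973 357.76161669 213.34952226] [ 3.14147429e+00 -2.56674530e-05  1.49296842e+00]
wide [ 4.605478e+02  4.052497e+02 -7.340000e-02] -60.0
carrier [ 4.548588e+02  3.518047e+02 -7.480000e-02] -42.59
mid [ 3.668444e+02  3.518640e+02 -2.038000e-01] -34.33
narrow [3.775066e+02 3.046243e+02 3.060000e-01] -39.78
bar [307.112  298.399    3.1357] -37.96
```

View pics/b9.png

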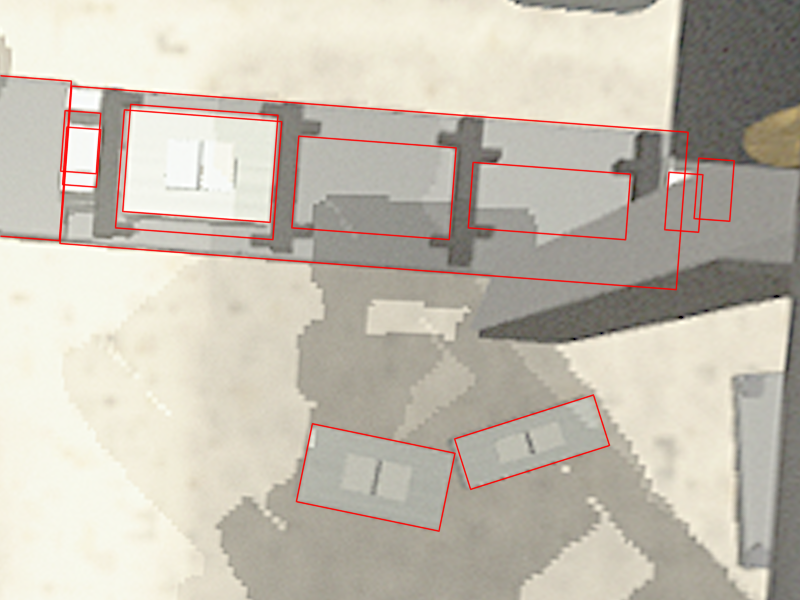

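The wide plate lies in its pocket, about 1.5 mm off centre and well within the limit. The mid plate is at (375,477) and the narrow one at (531,441), neither of them moved. Next is the mid plate.

>>> drive_tool([
  {"offset": [0, 0, 0], "spin": 7.56, "jaw": 42},
  {"offset": [-6.6, -2.6, 20], "spin": 0, "jaw": 42},
  {"offset": [0, 0, 25], "spin": 0, "jaw": 42},
  {"offset": [0, 0, 25], "spin": 0, "jaw": 42},
  {"offset": [0, 0, 20], "spin": 0, "jaw": 42},
  {"offset": [0, 0, 10], "spin": 0, "jaw": 42},
  {"offset": [0, 0, 8], "spin": 0, "jaw": 42},
  {"offset": [0, 0, 5], "spin": 0, "jaw": 42},
  {"offset": [0, 0, 0], "spin": 0, "jaw": 42},
])

```text
clock: 16.4
eef_pos: [366.5, 351.8, 100.3]
eef_rot: [-3.141, 0.0, 1.361]
wrist_force: [0.2, -0.0, 0.2]
finger_gap: 41.9
```

>>> drive_tool([
  {"offset": [0, 0, 1], "spin": 0, "jaw": 42},
  {"offset": [0, 0, 0], "spin": 0, "jaw": 18},
  {"offset": [0, 0, 0], "spin": 0, "jaw": 18},
  {"offset": [0, 0, 0], "spin": 0, "jaw": 18},
  {"offset": [0, 0, 0], "spin": 0, "jaw": 18},
  {"offset": [0, 0, -15], "spin": 0, "jaw": 18},
  {"offset": [0, 0, -25], "spin": 0, "jaw": 18},
  {"offset": [0, 0, -5], "spin": -7, "jaw": 18},
  {"offset": [0, 0, 0], "spin": -7, "jaw": 18},
  {"offset": [-22.6, -9.5, 0], "spin": 0, "jaw": 18},
  {"offset": [-25, 0, 0], "spin": 0, "jaw": 18},
  {"offset": [-25, 0, 0], "spin": 0, "jaw": 18},
  {"offset": [-25, 0, 0], "spin": 0, "jaw": 18},
  {"offset": [-25, 0, 0], "spin": 0, "jaw": 18},
  {"offset": [-25, 0, 0], "spin": 0, "jaw": 18},
  {"offset": [0, 0, 15], "spin": 0, "jaw": 18},
  {"offset": [0, 0, 15], "spin": 0, "jaw": 18},
  {"offset": [0, 0, 5], "spin": 0, "jaw": 18},
  {"offset": [0, 0, 0], "spin": 0, "jaw": 18},
])

```text
clock: 18.3
eef_pos: [361.7, 203.8, 109.1]
eef_rot: [-3.14, 0.0, 1.605]
wrist_force: [0.2, 0.1, 0.8]
finger_gap: 23.5
```

>>> drive_tool([
  {"offset": [0, 0, 3], "spin": 0, "jaw": 18},
  {"offset": [0, 0, 2.4], "spin": 0, "jaw": 18},
  {"offset": [-0.5, 4, 0], "spin": 0, "jaw": 18},
  {"offset": [-0.5, 4, 0], "spin": 0, "jaw": 18},
  {"offset": [0, 3, 0], "spin": 0, "jaw": 18},
  {"offset": [0, 2, 0], "spin": 0, "jaw": 18},
  {"offset": [0, 0, 0], "spin": 0, "jaw": 18},
])

```text
clock: 19.0
eef_pos: [375.2, 203.3, 104.1]
eef_rot: [3.141, -0.0, 1.605]
wrist_force: [0.2, 0.1, -0.1]
finger_gap: 23.5
```

>>> drive_tool([
  {"offset": [0, 1, 0], "spin": 0, "jaw": 18},
  {"offset": [0, 1, 0], "spin": 0, "jaw": 18},
  {"offset": [0, 1, 0], "spin": 0, "jaw": 18},
  {"offset": [0, 0, 0], "spin": 0, "jaw": 18},
])

```text
clock: 19.4
eef_pos: [377.3, 203.4, 103.8]
eef_rot: [-3.139, 0.0, 1.605]
wrist_force: [-6.6, 0.6, 2.3]
finger_gap: 23.7
```

>>> drive_tool([
  {"offset": [-1, 0, 0], "spin": 0, "jaw": 18},
  {"offset": [-1, 0, 0], "spin": 0, "jaw": 18},
  {"offset": [0, 0, 0], "spin": 0, "jaw": 18},
])

```text
clock: 19.7
eef_pos: [377.3, 201.5, 103.8]
eef_rot: [-3.139, 0.0, 1.605]
wrist_force: [-5.0, 2.1, 0.7]
finger_gap: 23.7
```

>>> drive_tool([
  {"offset": [-1, 0, 0], "spin": 0, "jaw": 18},
  {"offset": [-1, 0, 0], "spin": 0, "jaw": 18},
  {"offset": [0, 0, 0], "spin": 0, "jaw": 18},
])

```text
clock: 20.0
eef_pos: [377.3, 199.9, 103.8]
eef_rot: [-3.14, -0.001, 1.605]
wrist_force: [-6.0, 8.7, -0.1]
finger_gap: 23.6
```

>>> drive_tool([
  {"offset": [0, 0, 0.4], "spin": 0, "jaw": 18},
  {"offset": [0, 0, 0], "spin": 0, "jaw": 28},
  {"offset": [0, 0, 0], "spin": 0, "jaw": 36},
  {"offset": [0, 0, 0], "spin": 0, "jaw": 36},
  {"offset": [0, 0, -10], "spin": 0, "jaw": 36},
  {"offset": [0, 0, -20], "spin": 0, "jaw": 36},
  {"offset": [0, 0, -20], "spin": 0, "jaw": 36},
  {"offset": [0, 0, 0], "spin": 0, "jaw": 36},
  {"offset": [0, 0, 0], "spin": 0, "jaw": 36},
])

```text
clock: 20.9
eef_pos: [378.1, 199.4, 153.9]
eef_rot: [3.141, -0.0, 1.605]
wrist_force: [-0.7, -1.0, -0.8]
finger_gap: 36.0
```

Run:
```python
from models import *
c=cam('wrist'); np.savez('w8',**c); s=manip.read_state(); print(s['eef_pos'],s['wrist_force'])
pl=lambda x,y,a,w=24:[T(x,y,a,box(-w/2,w/2,-22,22,10))]
p,f=fit(pl,[c],(377.3,200.5,.03),(5,5,.08)); print(p,f)
b,f=fit(lambda x,y,a: board(x,y,a)[:4],[c],(390,179,.03),(4,4,.05)); print(b,f)
print('rel',T(0,0,-b[2],[[p[0]-b[0],p[1]-b[1],0]]),'want -12,22')
```

```text
[377.92069144 199.31998556 153.34307661] [ 0.75864931  0.37982624 -0.05508843]
[3.773103e+02 2.006450e+02 3.320000e-02] -55.87
[3.903290e+02 1.785665e+02 2.740000e-02] -42.05
rel [[-12.40893814  22.42688044   0.        ]] want -12,22
```

>>> drive_tool([
  {"offset": [1.1, -0.7, 20], "spin": 0, "jaw": 36},
  {"offset": [0, 0, 20], "spin": 0, "jaw": 36},
  {"offset": [0, 0, 10], "spin": 0, "jaw": 36},
  {"offset": [0, 0, 0], "spin": 0, "jaw": 36},
  {"offset": [0, 0, 0], "spin": 0, "jaw": 18},
  {"offset": [0, 0, 0], "spin": 0, "jaw": 18},
  {"offset": [0, 0, 0], "spin": 0, "jaw": 18},
  {"offset": [0, 0, 0], "spin": 0, "jaw": 18},
  {"offset": [0, 0, -10], "spin": 0, "jaw": 18},
  {"offset": [0, 0, -20], "spin": 0, "jaw": 18},
  {"offset": [0, 0, -20], "spin": 6.4, "jaw": 18},
  {"offset": [22, 9.9, 0], "spin": 0, "jaw": 18},
  {"offset": [25, 11, 0], "spin": 0, "jaw": 18},
  {"offset": [25, 11, 0], "spin": 0, "jaw": 18},
  {"offset": [25, 11, 0], "spin": 0, "jaw": 18},
  {"offset": [25, 11, 0], "spin": 0, "jaw": 18},
  {"offset": [25, 11, 0], "spin": 0, "jaw": 18},
  {"offset": [10.1, 0, 0], "spin": 0, "jaw": 18},
  {"offset": [0, 0, 0], "spin": 0, "jaw": 18},
  {"offset": [0, 0, 0], "spin": 0, "jaw": 18},
])

```text
clock: 22.95
eef_pos: [453.8, 351.5, 153.8]
eef_rot: [-3.141, 0.0, 1.494]
wrist_force: [-0.3, -0.5, -0.8]
finger_gap: 23.6
```

>>> drive_tool([
  {"offset": [0.4, 0.3, 20], "spin": 0, "jaw": 18},
  {"offset": [0, 0, 15], "spin": 0, "jaw": 18},
  {"offset": [0, 0, 8], "spin": 0, "jaw": 18},
  {"offset": [0, 0, 4], "spin": 0, "jaw": 18},
  {"offset": [0, 0, 3], "spin": 0, "jaw": 18},
  {"offset": [0, 0, 0], "spin": 0, "jaw": 18},
])

```text
clock: 23.55
eef_pos: [454.7, 352.5, 103.9]
eef_rot: [3.141, -0.0, 1.493]
wrist_force: [-0.6, 0.7, -0.0]
finger_gap: 23.5
```

>>> drive_tool([
  {"offset": [0, 0, 0.6], "spin": 0, "jaw": 18},
  {"offset": [0, 0, 0], "spin": 0, "jaw": 28},
  {"offset": [0, 0, 0], "spin": 0, "jaw": 36},
  {"offset": [0, 0, 0], "spin": 0, "jaw": 36},
  {"offset": [0, 0, -20], "spin": 0, "jaw": 36},
  {"offset": [0, 0, -30], "spin": 0, "jaw": 36},
  {"offset": [-10, -20, -20], "spin": -8, "jaw": 36},
  {"offset": [-10, -20, -20], "spin": -8, "jaw": 36},
  {"offset": [-10, -20, -20], "spin": -5.9, "jaw": 36},
  {"offset": [0, 0, 0], "spin": 0, "jaw": 36},
  {"offset": [0, 0, 0], "spin": 0, "jaw": 36},
])

```text
clock: 24.65
eef_pos: [397.1, 319.2, 213.3]
eef_rot: [3.14, -0.0, 1.874]
wrist_force: [0.9, -0.2, -0.7]
finger_gap: 35.9
```

```bash
cat > look.py <<'E'
from models import *
import sys
c=cam('wrist'); np.savez('w_'+sys.argv[1],**c); s=manip.read_state(); print(s['clock'],s['eef_pos'],s['eef_rot'])
pl=lambda x,y,a,w=32,z=10:[T(x,y,a,box(-w/2,w/2,-22,22,z))]
D={}
D['wide']=fit(pl,[c],(459.5,405.4,-.08),(5,5,.08))
D['carrier']=fit(carrier,[c],(454.7,352.1,-.08),(4,4,.03))
D['mid']=fit(lambda x,y,a:pl(x,y,a,24),[c],(455,352,-.08),(5,5,.1))
D['nar']=fit(lambda x,y,a:pl(x,y,a,16,6),[c],(377.4,305.4,.3),(10,10,.15)) if len(sys.argv)<3 else fit(lambda x,y,a:pl(x,y,a,16,10),[c],(450.5,298.5,-.08),(5,5,.1))
D['bar']=fit(bar,[c],(307,298.3,3.13),(10,10,.1))
for k in D: print(k,D[k])
A=(390,330,260,8,.34)
m=warp_overlay(c,gam(rect(c,*A)),*A,carrier(*D['carrier'][0])+pl(*D['wide'][0])+pl(*D['mid'][0],24)+pl(*D['nar'][0],16,6 if len(sys.argv)<3 else 10)+bar(*D['bar'][0]))
cv2.imwrite(f'pics/{sys.argv[1]}.png',m[:600])
E
python3 look.py l1
```

```text
24.7 [397.1947589  319.19809905 212.63986706] [-3.14158549e+00  1.62486631e-05  1.87369987e+00]
wide (array([ 4.606014e+02,  4.048807e+02, -8.430000e-02]), np.float64(-60.0))
carrier (array([ 4.547517e+02,  3.522254e+02, -7.640000e-02]), np.float64(-43.88))
mid (array([ 4.553925e+02,  3.526189e+02, -1.144000e-01]), np.float64(-56.97))
nar (array([3.772603e+02, 3.052333e+02, 3.007000e-01]), np.float64(-41.43))
bar (array([307.2692, 305.519 ,   3.1333]), np.float64(-51.33))
```

View pics/l1.png

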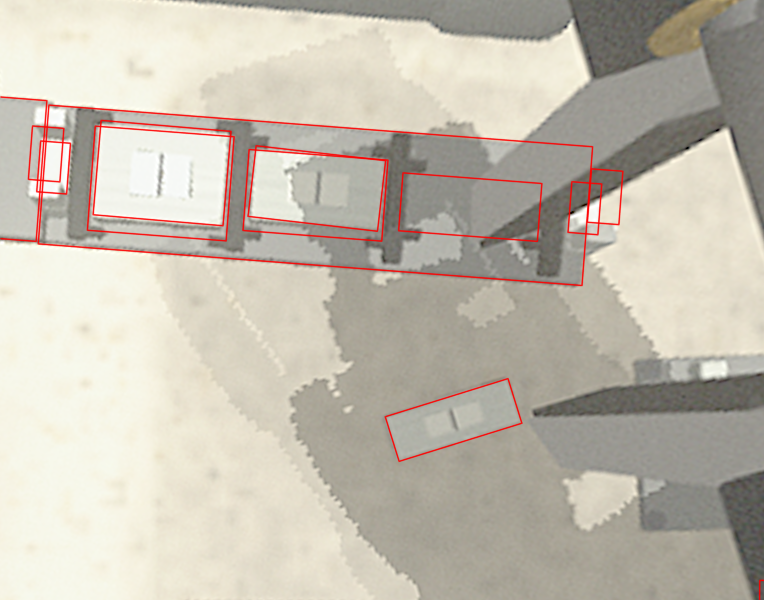

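>>> drive_tool([
  {"offset": [-7.4, -23.2, 0], "spin": 0, "jaw": 34},
  {"offset": [0, 0, 25], "spin": 0, "jaw": 34},
  {"offset": [0, 0, 25], "spin": 0, "jaw": 34},
  {"offset": [0, 0, 25], "spin": 0, "jaw": 34},
  {"offset": [0, 0, 20], "spin": 0, "jaw": 34},
  {"offset": [0, 0, 10], "spin": 0, "jaw": 34},
  {"offset": [0, 0, 5], "spin": 0, "jaw": 34},
  {"offset": [0, 0, 3], "spin": 0, "jaw": 34},
  {"offset": [0, 0, 0], "spin": 0, "jaw": 34},
])

```text
clock: 25.6
eef_pos: [377.2, 305.2, 100.2]
eef_rot: [3.141, -0.0, 1.875]
wrist_force: [0.1, 0.3, -0.6]
finger_gap: 34.1
```

>>> drive_tool([
  {"offset": [0, 0, 1], "spin": 0, "jaw": 34},
  {"offset": [0, 0, 0], "spin": 0, "jaw": 10},
  {"offset": [0, 0, 0], "spin": 0, "jaw": 10},
  {"offset": [0, 0, 0], "spin": 0, "jaw": 10},
  {"offset": [0, 0, 0], "spin": 0, "jaw": 10},
  {"offset": [0, 0, -15], "spin": 0, "jaw": 10},
  {"offset": [0, 0, -25], "spin": 0, "jaw": 10},
  {"offset": [0, 0, -5], "spin": 7.7, "jaw": 10},
  {"offset": [0, 0, 0], "spin": 7.7, "jaw": 10},
  {"offset": [-26.3, -14.7, 0], "spin": 0, "jaw": 10},
  {"offset": [-25, 0, 0], "spin": 0, "jaw": 10},
  {"offset": [-25, 0, 0], "spin": 0, "jaw": 10},
  {"offset": [-25, 0, 0], "spin": 0, "jaw": 10},
  {"offset": [0, 0, 15], "spin": 0, "jaw": 10},
  {"offset": [0, 0, 15], "spin": 0, "jaw": 10},
  {"offset": [0, 0, 5], "spin": 0, "jaw": 10},
  {"offset": [0, 0, 0], "spin": 0, "jaw": 10},
])

```text
clock: 27.3
eef_pos: [365.7, 203.2, 108.7]
eef_rot: [-3.14, 0.001, 1.607]
wrist_force: [-0.3, -0.4, -0.4]
finger_gap: 15.6
```

>>> drive_tool([
  {"offset": [0, 0, 3], "spin": 0, "jaw": 10},
  {"offset": [0, 0, 2.6], "spin": 0, "jaw": 10},
  {"offset": [-0.5, 4, 0], "spin": 0, "jaw": 10},
  {"offset": [-0.5, 4, 0], "spin": 0, "jaw": 10},
  {"offset": [0, 3, 0], "spin": 0, "jaw": 10},
  {"offset": [0, 2, 0], "spin": 0, "jaw": 10},
  {"offset": [0, 0, 0], "spin": 0, "jaw": 10},
])

```text
clock: 28.0
eef_pos: [379.3, 202.7, 103.5]
eef_rot: [3.141, -0.0, 1.607]
wrist_force: [-0.0, 0.3, -0.4]
finger_gap: 15.6
```

>>> drive_tool([
  {"offset": [0, 1, 0], "spin": 0, "jaw": 10},
  {"offset": [0, 1, 0], "spin": 0, "jaw": 10},
  {"offset": [0, 1, 0], "spin": 0, "jaw": 10},
  {"offset": [0, 0, 0], "spin": 0, "jaw": 10},
])

```text
clock: 28.4
eef_pos: [381.3, 202.8, 103.3]
eef_rot: [-3.139, 0.0, 1.607]
wrist_force: [-7.3, 1.1, 4.1]
finger_gap: 15.6
```

>>> drive_tool([
  {"offset": [-1, 0, 0], "spin": 0, "jaw": 10},
  {"offset": [-1, 0, 0], "spin": 0, "jaw": 10},
  {"offset": [-1, 0, 0], "spin": 0, "jaw": 10},
  {"offset": [0, 0, 0], "spin": 0, "jaw": 10},
])

```text
clock: 28.8
eef_pos: [381.3, 200.0, 103.3]
eef_rot: [-3.14, -0.0, 1.607]
wrist_force: [-6.7, 4.0, 2.6]
finger_gap: 15.5
```

>>> drive_tool([
  {"offset": [-1, 0, 0], "spin": 0, "jaw": 10},
  {"offset": [0, 0, 0], "spin": 0, "jaw": 10},
])

```text
clock: 29.0
eef_pos: [381.4, 199.5, 103.3]
eef_rot: [-3.14, -0.001, 1.607]
wrist_force: [-8.3, 10.8, 1.2]
finger_gap: 15.5
```

>>> drive_tool([
  {"offset": [0, 0, 0], "spin": 0, "jaw": 20},
  {"offset": [0, 0, 0], "spin": 0, "jaw": 28},
  {"offset": [0, 0, 0], "spin": 0, "jaw": 28},
  {"offset": [0, 0, -10], "spin": 0, "jaw": 28},
  {"offset": [0, 0, -20], "spin": 0, "jaw": 28},
  {"offset": [0, 0, -20], "spin": 0, "jaw": 28},
  {"offset": [0, 0, 0], "spin": 0, "jaw": 28},
  {"offset": [0, 0, 0], "spin": 0, "jaw": 28},
])

```text
clock: 29.8
eef_pos: [382.2, 198.8, 153.7]
eef_rot: [3.141, -0.0, 1.607]
wrist_force: [0.4, 0.2, -0.3]
finger_gap: 28.0
```

Run:
```python
from models import *
c=cam('wrist'); s=manip.read_state(); print(s['eef_pos'],s['eef_rot'])
pl=lambda x,y,a,w=16:[T(x,y,a,box(-w/2,w/2,-22,22,10))]
p,f=fit(pl,[c],(381,200.5,.03),(5,5,.08)); print(p,f)
b,f=fit(lambda x,y,a: board(x,y,a)[:4],[c],(390,179,.03),(4,4,.05)); print(b,f)
print('rel',T(0,0,-b[2],[[p[0]-b[0],p[1]-b[1],0]]),'want -8,22')
```

```text
[381.95257067 198.7272408  153.16805393] [-3.14142280e+00  1.02948494e-04  1.60697932e+00]
[3.815612e+02 2.006884e+02 6.250000e-02] -56.89
[3.902094e+02 1.786583e+02 3.400000e-02] -42.65
rel [[-7.89432273 22.31134998  0.        ]] want -8,22
```

>>> drive_tool([
  {"offset": [1.3, -0.6, 20], "spin": 0, "jaw": 28},
  {"offset": [0, 0, 20], "spin": 0, "jaw": 28},
  {"offset": [0, 0, 9.9], "spin": 0, "jaw": 28},
  {"offset": [0, 0, 0], "spin": 0, "jaw": 28},
  {"offset": [0, 0, 0], "spin": 0, "jaw": 10},
  {"offset": [0, 0, 0], "spin": 0, "jaw": 10},
  {"offset": [0, 0, 0], "spin": 0, "jaw": 10},
  {"offset": [0, 0.5, 0], "spin": 0, "jaw": 10},
  {"offset": [0, 0, 0], "spin": 0, "jaw": 10},
  {"offset": [0, 0, 0], "spin": 0, "jaw": 18},
  {"offset": [0, 0, 0], "spin": 0, "jaw": 28},
  {"offset": [0, 0, 0], "spin": 0, "jaw": 28},
  {"offset": [0, 0, -10], "spin": 0, "jaw": 28},
  {"offset": [0, 0, -20], "spin": 0, "jaw": 28},
  {"offset": [0, 0, -20], "spin": 0, "jaw": 28},
  {"offset": [0, 0, 0], "spin": 0, "jaw": 28},
  {"offset": [0, 0, 0], "spin": 0, "jaw": 28},
])

```text
clock: 31.55
eef_pos: [382.0, 200.1, 153.8]
eef_rot: [3.141, -0.0, 1.607]
wrist_force: [-0.1, -0.4, -0.5]
finger_gap: 28.2
```

Run:
```python
from models import *
c=cam('wrist'); s=manip.read_state(); print(s['eef_pos'],s['eef_rot'])
pl=lambda x,y,a,w=16:[T(x,y,a,box(-w/2,w/2,-22,22,10))]
for cap in (60,200):print(fit(pl,[c],(381,200.5,.03),(5,5,.08),cap=cap))
A=(375,212,100,10,.2)
m1=gam(rect(c,*A));m2=warp_overlay(c,m1.copy(),*A,board(390.2,178.7,.034)+pl(381.5,200.7,.034))
cv2.imwrite('pics/b10.png',np.hstack([cv2.resize(m1,(400,400)),cv2.resize(m2,(400,400))]))
```

```text
[381.83691685 200.05383285 153.29073658] [-3.14153907e+00  4.54790548e-05  1.60697669e+00]
(array([3.812027e+02, 2.009223e+02, 3.840000e-02]), np.float64(-56.31))
(array([3.818298e+02, 2.006153e+02, 4.550000e-02]), np.float64(-81.49))
```

View pics/b10.png

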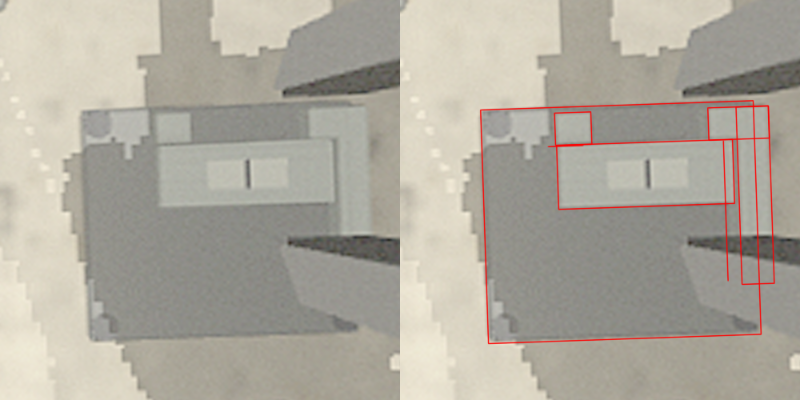

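The narrow plate is home and square. I take it afresh for its pocket.

>>> drive_tool([
  {"offset": [0.2, -0.5, 20], "spin": 0, "jaw": 28},
  {"offset": [0, 0, 20], "spin": 0, "jaw": 28},
  {"offset": [0, 0, 10], "spin": 0, "jaw": 28},
  {"offset": [0, 0, 0], "spin": 0, "jaw": 28},
  {"offset": [0, 0, 0], "spin": 0, "jaw": 10},
  {"offset": [0, 0, 0], "spin": 0, "jaw": 10},
  {"offset": [0, 0, 0], "spin": 0, "jaw": 10},
  {"offset": [0, 0, 0], "spin": 0, "jaw": 10},
  {"offset": [0, 0, -10], "spin": 0, "jaw": 10},
  {"offset": [0, 0, -20], "spin": 0, "jaw": 10},
  {"offset": [0, 0, -20], "spin": 6.5, "jaw": 10},
  {"offset": [20, 12, 0], "spin": 0, "jaw": 10},
  {"offset": [25, 15, 0], "spin": 0, "jaw": 10},
  {"offset": [25, 15, 0], "spin": 0, "jaw": 10},
  {"offset": [25, 15, 0], "spin": 0, "jaw": 10},
  {"offset": [8.4, 4, 0], "spin": 0, "jaw": 10},
  {"offset": [0, 0, 0], "spin": 0, "jaw": 10},
  {"offset": [0, 0, 0], "spin": 0, "jaw": 10},
])

```text
clock: 33.4
eef_pos: [449.8, 298.0, 153.7]
eef_rot: [-3.141, 0.0, 1.494]
wrist_force: [-0.9, 0.4, 0.8]
finger_gap: 15.2
```

>>> drive_tool([
  {"offset": [0.6, 0.4, 20], "spin": 0, "jaw": 10},
  {"offset": [0, 0, 15], "spin": 0, "jaw": 10},
  {"offset": [0, 0, 8], "spin": 0, "jaw": 10},
  {"offset": [0, 0, 4], "spin": 0, "jaw": 10},
  {"offset": [0, 0, 2.8], "spin": 0, "jaw": 10},
  {"offset": [0, 0, 0], "spin": 0, "jaw": 10},
])

```text
clock: 34.0
eef_pos: [450.7, 299.2, 104.0]
eef_rot: [3.141, -0.0, 1.494]
wrist_force: [-0.9, -0.5, 0.0]
finger_gap: 15.6
```

>>> drive_tool([
  {"offset": [0, 0, 0.5], "spin": 0, "jaw": 10},
  {"offset": [0, 0, 0], "spin": 0, "jaw": 20},
  {"offset": [0, 0, 0], "spin": 0, "jaw": 28},
  {"offset": [0, 0, 0], "spin": 0, "jaw": 28},
  {"offset": [0, 0, -20], "spin": 0, "jaw": 28},
  {"offset": [0, 0, -30], "spin": 0, "jaw": 28},
  {"offset": [0, -20, -25], "spin": 0, "jaw": 40},
  {"offset": [0, -20, -25], "spin": 0, "jaw": 40},
  {"offset": [10, -30, -25], "spin": 4.3, "jaw": 40},
  {"offset": [0, -20, 0], "spin": 0, "jaw": 40},
  {"offset": [0, 0, 0], "spin": 0, "jaw": 40},
  {"offset": [0, 0, 0], "spin": 0, "jaw": 40},
])

```text
clock: 35.2
eef_pos: [362.1, 317.7, 228.3]
eef_rot: [3.141, -0.0, 1.419]
wrist_force: [-0.3, 0.0, 0.6]
finger_gap: 39.7
```

```bash
python3 look.py l2 x
```

```text
35.25 [362.43485374 317.54244308 228.0287374 ] [-3.14149464e+00  2.53059736e-04  1.41863089e+00]
wide (array([ 4.604976e+02,  4.056530e+02, -7.190000e-02]), np.float64(-60.0))
carrier (array([ 4.547599e+02,  3.514502e+02, -7.560000e-02]), np.float64(-49.36))
mid (array([ 4.552796e+02,  3.525265e+02, -8.960000e-02]), np.float64(-60.0))
nar (array([ 4.512517e+02,  3.003125e+02, -6.130000e-02]), np.float64(-60.0))
bar (array([307.1309, 298.2609,   3.1341]), np.float64(-44.93))
```

View pics/l2.png

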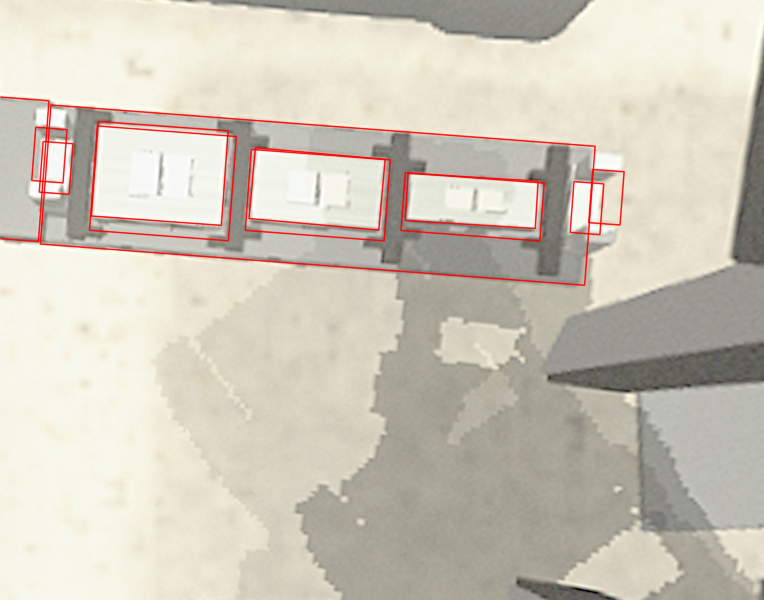

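All three plates lie in their pockets at (161,174), (318,187) and (472,200) in the picture. The bar is still at (307,298). Next I grasp the bar near its balance point.

>>> drive_tool([
  {"offset": [0, 0, 0], "spin": -8.25, "jaw": 40},
  {"offset": [-18, -28, 0], "spin": 0, "jaw": 40},
  {"offset": [-17.6, -27.1, 0], "spin": 0, "jaw": 40},
  {"offset": [0, 0, 25], "spin": 0, "jaw": 40},
  {"offset": [0, 0, 25], "spin": 0, "jaw": 40},
  {"offset": [0, 0, 25], "spin": 0, "jaw": 40},
  {"offset": [0, 0, 20], "spin": 0, "jaw": 40},
  {"offset": [0, 0, 10], "spin": 0, "jaw": 40},
  {"offset": [0, 0, 0], "spin": 0, "jaw": 40},
  {"offset": [0, 0, 0], "spin": 0, "jaw": 40},
])

```text
clock: 36.25
eef_pos: [307.0, 282.6, 123.7]
eef_rot: [3.141, -0.0, 1.562]
wrist_force: [0.3, 0.3, 0.4]
finger_gap: 39.8
```

Run:
```python
from models import *
s=manip.read_state(); print(s['clock'],s['eef_pos'],s['eef_rot'],s['joints'])
c=cam('wrist'); print(fit(bar,[c],(307,298.3,3.13),(10,10,.1)))
c=cam('scene'); print(fit(bar,[c],(307,298.3,3.13),(10,10,.1)))
```

```text
36.25 [307.03907319 282.61706985 123.68538958] [ 3.14136565e+00 -1.49844410e-04  1.56214012e+00] [ 6.56195707e-01  2.71271424e-01  2.04223568e+00 -3.00351852e-05
  8.27814447e-01  6.64872243e-01]
(array([306.4761, 297.4536,   3.1319]), np.float64(-49.41))
(array([305.8006, 307.8894,   3.1396]), np.float64(-49.73))
```

>>> drive_tool([
  {"offset": [0, 0, 12], "spin": 0, "jaw": 40},
  {"offset": [0, 0, 8], "spin": 0, "jaw": 40},
  {"offset": [0, 0, 4.4], "spin": 0, "jaw": 40},
  {"offset": [0, 0, 0], "spin": 0, "jaw": 40},
  {"offset": [0, 0, 0], "spin": 0, "jaw": 6},
  {"offset": [0, 0, 0], "spin": 0, "jaw": 6},
  {"offset": [0, 0, 0], "spin": 0, "jaw": 6},
  {"offset": [0, 0, 0], "spin": 0, "jaw": 6},
  {"offset": [0, 0, 0], "spin": 0, "jaw": 6},
  {"offset": [0, 0, 0], "spin": 0, "jaw": 6},
], force=40)

```text
clock: 37.35
eef_pos: [306.6, 282.6, 99.0]
eef_rot: [3.141, -0.0, 1.563]
wrist_force: [-1.8, -1.0, 3.9]
finger_gap: 11.2
```

>>> drive_tool([
  {"offset": [0, 0, -5], "spin": 0, "jaw": 6},
  {"offset": [0, 0, -10], "spin": 0, "jaw": 6},
  {"offset": [0, 0, -15], "spin": 0, "jaw": 6},
  {"offset": [0, 0, -20], "spin": 0, "jaw": 6},
  {"offset": [0, 0, -20], "spin": 0, "jaw": 6},
  {"offset": [0, 0, -20], "spin": 0, "jaw": 6},
  {"offset": [5, 10, -20], "spin": 0, "jaw": 6},
  {"offset": [10, 20, -20], "spin": 0, "jaw": 6},
  {"offset": [10, 20, -20], "spin": 0, "jaw": 6},
  {"offset": [10, 20, -10], "spin": 0, "jaw": 6},
  {"offset": [10, 15, 0], "spin": 0, "jaw": 6},
  {"offset": [0, 5, 0], "spin": 0, "jaw": 6},
  {"offset": [0, 0, 0], "spin": 0, "jaw": 6},
])

```text
clock: 38.65
eef_pos: [396.8, 326.4, 258.7]
eef_rot: [-3.141, 0.001, 1.562]
wrist_force: [0.1, 0.5, -1.9]
finger_gap: 11.3
```

>>> drive_tool([
  {"offset": [0, 0, 0], "spin": -4, "jaw": 6},
  {"offset": [0, 0, 0], "spin": -8, "jaw": 6},
  {"offset": [0, 0, 0], "spin": -8, "jaw": 6},
  {"offset": [0, 0, 0], "spin": -8, "jaw": 6},
  {"offset": [0, 0, 0], "spin": -8, "jaw": 6},
  {"offset": [0, 0, 0], "spin": -8, "jaw": 6},
  {"offset": [0, 0, 0], "spin": -8, "jaw": 6},
  {"offset": [0, 0, 0], "spin": -8, "jaw": 6},
  {"offset": [0, 0, 0], "spin": -8, "jaw": 6},
  {"offset": [0, 0, 0], "spin": -8, "jaw": 6},
  {"offset": [0, 0, 0], "spin": -8, "jaw": 6},
  {"offset": [0, 0, 0], "spin": -8, "jaw": 6},
  {"offset": [0, 0, 0], "spin": -8, "jaw": 6},
  {"offset": [0, 0, 0], "spin": -8, "jaw": 6},
  {"offset": [0, 0, 0], "spin": -8, "jaw": 6},
  {"offset": [0, 0, 0], "spin": -8, "jaw": 6},
  {"offset": [0, 0, 0], "spin": -8, "jaw": 6},
  {"offset": [0, 0, 0], "spin": -8, "jaw": 6},
  {"offset": [0, 0, 0], "spin": -8, "jaw": 6},
  {"offset": [0, 0, 0], "spin": -8, "jaw": 6},
])

```text
clock: 40.65
eef_pos: [396.0, 326.3, 258.9]
eef_rot: [3.141, -0.001, -1.992]
wrist_force: [-0.8, 0.5, -1.5]
finger_gap: 11.2
```

>>> drive_tool([
  {"offset": [0, 0, 0], "spin": -8, "jaw": 6},
  {"offset": [0, 0, 0], "spin": -8, "jaw": 6},
  {"offset": [0, 0, 0], "spin": -4, "jaw": 6},
  {"offset": [0, 0, 0], "spin": 0, "jaw": 6},
  {"offset": [0, 0, 0], "spin": 0, "jaw": 6},
])

```text
clock: 41.15
eef_pos: [396.4, 326.5, 258.9]
eef_rot: [3.141, -0.0, -1.651]
wrist_force: [-0.4, 0.7, -1.4]
finger_gap: 11.7
```

Run:
```python
from models import *
s=manip.read_state(); print(s['clock'],s['eef_pos'],s['eef_rot'],s['joints'],s['finger_gap'],s['wrist_force'],s['moment'])
c=cam('wrist'); z=s['eef_pos'][2]-99
A=(396,340,260,z+12,.34)
b=fit(lambda x,y,a:bar(x,y,a,z),[c],(396,310,-.07),(15,15,.15)); print('bar',b)
c2=cam('scene'); b2=fit(lambda x,y,a:bar(x,y,a,z),[c2],(396,310,-.07),(15,15,.15)); print('scene',b2)
cv2.imwrite('pics/l3.png',warp_overlay(c,gam(rect(c,*A)),*A,bar(*b[0],z))[:600])
```

```text
41.15 [396.40461637 326.52420131 258.94487916] [ 3.14143994e+00 -1.24146626e-04 -1.65116147e+00] [ 6.17707355e-01  2.60492848e-01  1.67720929e+00  3.26837160e-06
  1.20408730e+00 -2.44352132e+00] 11.719783930931627 [-0.3944569   0.7247844  -1.36029215] [ 0.1763822   0.11168202 -0.0364132 ]
bar (array([ 3.960193e+02,  3.117766e+02, -8.650000e-02]), np.float64(-48.72))
scene (array([ 3.821641e+02,  3.137652e+02, -1.666000e-01]), np.float64(-42.3))
```

View pics/l3.png

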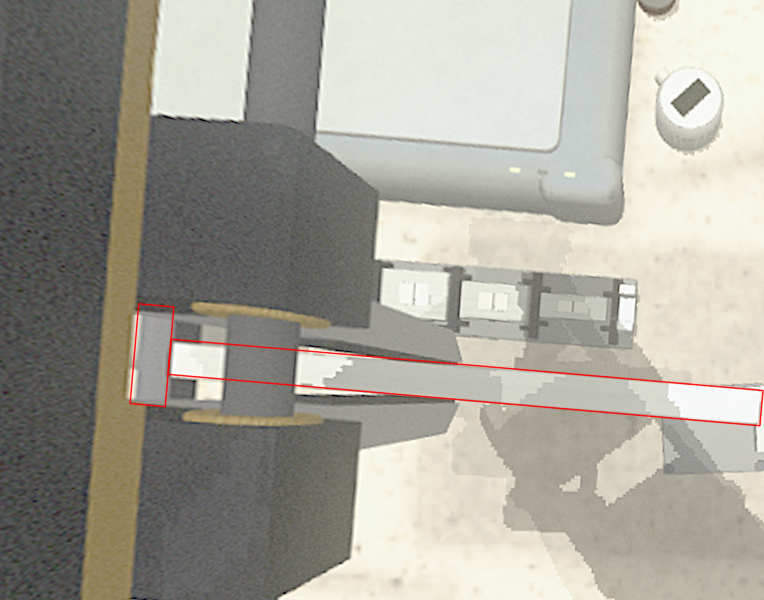

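Run:
```python
from models import *
w2,w3,w7=load('w2'),load('w3'),load('w7')
def cyl(r):
    def m(x,y,a):
        t=np.linspace(-np.pi/2-1.1,-np.pi/2+1.0,30)-.2
        return [np.c_[x+r*np.cos(t),y+r*np.sin(t),0*t+zz] for zz in (1,)]
    return m
for r in (20,21):
    for n,v in (('w2',[w2]),('w3',[w3]),('w7',[w7]),('w23',[w2,w3])):
        print(r,n,fit(cyl(r),v,(490,483,0),(12,12,.001)))
c=w3;A=(480,470,80,8,.2)
o=[]
for c in (w3,w2,w7): o.append(gam(rect(c,470,475,80,2,.3)))
o.append(gam(rect(cam('top'),470,475,80,98,.3)))
cv2.imwrite('pics/bot.png',cv2.resize(np.hstack(o),None,fx=.74,fy=.74))
```

```text
20 w2 (array([ 4.940006e+02,  4.858532e+02, -2.000000e-04]), np.float64(-60.0))
20 w3 (array([4.948116e+02, 4.864187e+02, 6.000000e-04]), np.float64(-60.0))
20 w7 (array([4.956983e+02, 4.856838e+02, 6.000000e-04]), np.float64(-60.0))
20 w23 (array([ 4.956645e+02,  4.857281e+02, -1.000000e-04]), np.float64(-120.0))
21 w2 (array([4.941519e+02, 4.871635e+02, 5.000000e-04]), np.float64(-60.0))
21 w3 (array([ 4.942662e+02,  4.862030e+02, -9.000000e-04]), np.float64(-60.0))
21 w7 (array([496.2239, 486.5808,  -0.    ]), np.float64(-60.0))
21 w23 (array([ 4.952641e+02,  4.862609e+02, -7.000000e-04]), np.float64(-120.0))
```

View pics/bot.png

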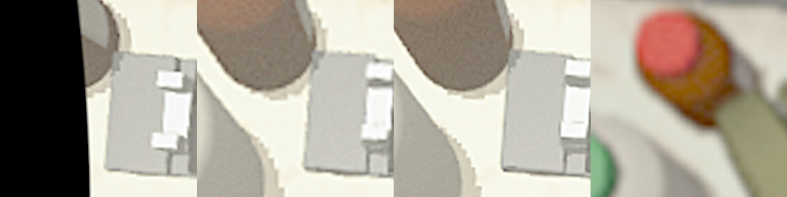

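The red-capped bottle stands at about (495,486), which leaves 6–8 mm beside the bar's head. I move over the forks.

>>> drive_tool([
  {"offset": [-7, -9, 0], "spin": 0, "jaw": 6},
  {"offset": [-10, -13, 0], "spin": 0, "jaw": 6},
  {"offset": [-10, -13, 0], "spin": 0, "jaw": 6},
  {"offset": [-10, -13, 0], "spin": 0, "jaw": 6},
  {"offset": [-5.2, -7.7, 0], "spin": 0, "jaw": 6},
  {"offset": [0, 0, 20], "spin": 0, "jaw": 6},
  {"offset": [0, 0, 20], "spin": 0, "jaw": 6},
  {"offset": [0, 0, 0], "spin": 0, "jaw": 6},
  {"offset": [0, 0, 0], "spin": 0, "jaw": 6},
])

```text
clock: 42.2
eef_pos: [455.7, 364.5, 219.3]
eef_rot: [3.141, -0.0, -1.649]
wrist_force: [0.8, 1.3, -0.8]
finger_gap: 11.6
```

Run:
```python
from models import *
s=manip.read_state(); z=s['eef_pos'][2]-99; print(s['eef_pos'],s['eef_rot'],s['finger_gap'])
c=cam('wrist'); 
print('bar',fit(lambda x,y,a:bar(x,y,a,z),[c],(454,350,-.08),(8,8,.1)),'carrier',fit(carrier,[c],(454.7,352.1,-.078),(4,4,.03)))
```

```text
[455.70500545 364.49206667 219.28861956] [ 3.14140483e+00 -1.92485989e-04 -1.64918321e+00] 11.639764180315078
bar (array([ 4.554777e+02,  3.499590e+02, -8.260000e-02]), np.float64(-49.7)) carrier (array([ 4.546377e+02,  3.531816e+02, -6.790000e-02]), np.float64(-29.76))
```

>>> drive_tool([
  {"offset": [0, 0.2, 15], "spin": 0, "jaw": 6},
  {"offset": [0, 0, 20], "spin": 0, "jaw": 6},
  {"offset": [0, 0, 20], "spin": 0, "jaw": 6},
  {"offset": [0, 0, 15], "spin": 0, "jaw": 6},
  {"offset": [0, 0, 10], "spin": 0, "jaw": 6},
  {"offset": [0, 0, 8], "spin": 0, "jaw": 6},
  {"offset": [0, 0, 0], "spin": 0, "jaw": 6},
])

```text
clock: 42.95
eef_pos: [455.4, 364.5, 130.3]
eef_rot: [3.141, -0.001, -1.649]
wrist_force: [-0.4, -0.4, -2.1]
finger_gap: 11.5
```

>>> drive_tool([
  {"offset": [0, 0, 2], "spin": 0, "jaw": 6},
  {"offset": [0, 0, 2], "spin": 0, "jaw": 6},
  {"offset": [0, 0, 2], "spin": 0, "jaw": 6},
  {"offset": [0, 0, 2], "spin": 0, "jaw": 6},
  {"offset": [0, 0, 0], "spin": 0, "jaw": 6},
])

```text
clock: 43.45
eef_pos: [455.5, 364.5, 122.6]
eef_rot: [3.141, -0.0, -1.649]
wrist_force: [0.6, -0.2, -1.7]
finger_gap: 11.4
```

Bar is between the cheeks without contact; lowering on.

>>> drive_tool([
  {"offset": [0, 0, 3], "spin": 0, "jaw": 6},
  {"offset": [0, 0, 3], "spin": 0, "jaw": 6},
  {"offset": [0, 0, 2.5], "spin": 0, "jaw": 6},
  {"offset": [0, 0, 1.5], "spin": 0, "jaw": 6},
  {"offset": [0, 0, 0], "spin": 0, "jaw": 6},
])

```text
clock: 43.95
eef_pos: [455.5, 364.5, 112.5]
eef_rot: [3.141, -0.0, -1.649]
wrist_force: [-0.3, 0.5, -1.5]
finger_gap: 11.5
```

>>> drive_tool([
  {"offset": [0, 0, 0.5], "spin": 0, "jaw": 6},
  {"offset": [0, 0, 0.4], "spin": 0, "jaw": 6},
  {"offset": [0, 0, 0], "spin": 0, "jaw": 6},
])

```text
clock: 44.25
eef_pos: [455.6, 364.5, 112.1]
eef_rot: [-3.141, 0.0, -1.649]
wrist_force: [0.2, 0.3, -1.5]
finger_gap: 11.2
```

>>> drive_tool([
  {"offset": [0, 0, 0], "spin": 0, "jaw": 12},
  {"offset": [0, 0, 0], "spin": 0, "jaw": 20},
  {"offset": [0, 0, 0], "spin": 0, "jaw": 28},
  {"offset": [0, 0, 0], "spin": 0, "jaw": 28},
  {"offset": [0, 0, 0], "spin": 0, "jaw": 28},
  {"offset": [0, 0, -10], "spin": 0, "jaw": 28},
  {"offset": [0, 0, -20], "spin": 0, "jaw": 40},
  {"offset": [0, 0, -25], "spin": 0, "jaw": 40},
  {"offset": [0, 0, -25], "spin": 0, "jaw": 40},
  {"offset": [0, 0, -25], "spin": 0, "jaw": 40},
  {"offset": [0, 0, -25], "spin": 0, "jaw": 40},
  {"offset": [-20, 15, 0], "spin": 0, "jaw": 40},
  {"offset": [-25, 20, 0], "spin": 0, "jaw": 40},
  {"offset": [-25, 20, 0], "spin": 0, "jaw": 40},
  {"offset": [0, 0, 0], "spin": 0, "jaw": 40},
  {"offset": [0, 0, 0], "spin": 0, "jaw": 40},
])

```text
clock: 45.85
eef_pos: [405.9, 438.8, 242.4]
eef_rot: [-3.141, 0.0, -1.648]
wrist_force: [-0.0, 0.3, -0.5]
finger_gap: 39.9
```

Run:
```python
from models import *
s=manip.read_state(); print(s['clock'],s['eef_pos'],s['eef_rot'])
pl=lambda x,y,a,w,z=10:[T(x,y,a,box(-w/2,w/2,-22,22,z))]
for n in ('wrist','top','scene'):
    c=cam(n); np.savez('fin_'+n,**c)
    b=fit(lambda x,y,a:bar(x,y,a,13),[c],(454.5,349,-.078),(8,10,.08)); print(n,'bar',b,'z0 score',fit(lambda x,y,a:bar(x,y,a,13),[c],b[0],(.01,.01,.001))[1])
    if n=='wrist':
        k=fit(carrier,[c],(454.7,352.1,-.078),(4,4,.03)); print('carrier',k)
        for w,p in ((32,(459.5,405.4)),(24,(455,352)),(16,(451,299))): print(w,fit(lambda x,y,a:pl(x,y,a,w),[c],p+(-.078,),(4,4,.08)))
        A=(460,380,260,25,.34); cv2.imwrite('pics/fin.png',warp_overlay(c,gam(rect(c,*A)),*A,bar(*b[0],13))[:600])
d=load('fin_wrist')['depth']; print('depth ok',(d>0).mean())
c=load('fin_wrist')
for P in T(454.5,349.3,-.08,[(0,107,25),(0,60,25),(0,0,25),(0,-60,25),(0,-95,25)]):
    u,v=proj(c,P); z=d[int(round(v)),int(round(u))] if 0<=v<420 and 0<=u<560 else 0
    r,o=ray(c,u,v); cz=(c['R']@P+c['t'])[2]; print(np.round(P),round(u),round(v),'z meas',o[2]+r[2]*z/(c['R'][2]@r) if z else None)
```

```text
45.85 [405.87851347 438.77607248 242.44905636] [-3.14126939e+00  1.63848553e-04 -1.64767661e+00]
wrist bar (array([ 4.546190e+02,  3.498492e+02, -8.000000e-02]), np.float64(-52.33)) z0 score -52.33
carrier (array([ 4.55081e+02,  3.52384e+02, -7.65000e-02]), np.float64(-42.58))
32 (array([ 4.596865e+02,  4.062390e+02, -5.820000e-02]), np.float64(-52.1))
24 (array([ 4.551718e+02,  3.522546e+02, -5.980000e-02]), np.float64(-50.77))
16 (array([ 4.518419e+02,  2.996841e+02, -3.900000e-02]), np.float64(-47.23))
top bar (array([ 4.580452e+02,  3.497965e+02, -1.275000e-01]), np.float64(-46.98)) z0 score -46.99
scene bar (array([ 4.564471e+02,  3.528582e+02, -5.120000e-02]), np.float64(-41.81)) z0 score -41.82
depth ok 0.9940136054421769
[463. 456.  25.] 225 217 z meas 25.78375813156714
[459. 409.  25.] 223 169 z meas 24.430314057381167
[454. 349.  25.] 222 105 z meas 23.10992568436461
[450. 289.  25.] 222 42 z meas 24.728731964383485
[447. 255.  25.] 223 7 z meas 23.952482103634168
```

```bash
python3 -c "
from cell import manip
print(manip.sign_off())"
```

```text
the job is handed in; nothing more can be done
None
```

I loaded all three plates from widest to narrowest. Each was pushed home against both stops of the squaring board, let go, taken afresh and laid in its own pocket. I then turned the bar end for end and laid it in both forks with its T-head at the shelf end. The job was handed in at about 46 s.

**Plates on the board:** the camera fits showed each plate home within about 0.6 mm and square. The narrow plate first came out about 0.03 rad off square (limit 0.06). I pressed it home a second time and it then read about 0.04–0.045 rad against the board's 0.034 rad.

**Plates in the pockets:** the last fits put all three within about 1.5 mm of their pocket centres. The narrow plate's angle read 0.04 rad off, but the bar was covering part of it.

**Bar:** the wrist camera put it 0.5 mm off across and 2.5 mm off along, with an angle error of 0.004 rad or less. Depth readings put its top at 23–26 mm along its whole length, against a nominal 25 mm. No contact force showed as I lowered it.

**What disagreed or was not checked:**
- **Other cameras:** the coarser top and scene cameras read the bar 2–3 mm and up to 0.05 rad differently. I trusted the wrist view.
- **Final picture:** the 16-picture limit kept me from viewing it, so the end state rests on the numeric fits.
- **Bystanders:** I did not measure the bottles and counter again at the end.
- **Bump at the board:** while lowering the wide plate, a finger pressed on a far stop with about 15 N. It came free when I moved over.

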